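# Load the curing bed with wet boards and start it

### The arm

A 7-joint arm with a two-finger parallel gripper is mounted at the origin on the work surface; the furniture and walls round the work are solid. World frame = base frame: x ahead of the robot, y to its left, z up, the work surface at z = 0. Lengths are in mm, angles in rad, forces in N, time in s.
With the tool pointing down it reaches from about 400 to 875 mm from the base axis. Payload 4.4 kg.
Tool frame: the origin (TCP) lies at the very end of the fingers, on their centre line; the grasp point (between the pads) lies 19 mm behind it; y points along the fingers, z is the direction in which the jaws open and shut, and the axes are right-handed (so a half turn about y gives the same grasp; the last joint's range is limited). The gripper opens to 85 mm and grips with 20 to 120 N. Pads are 22 mm wide; open, the fingers measure 114 mm over their backs; the gripper's body (76 mm by 85 mm) begins 54 mm behind the grasp point. The pads swing forward as they close: fully open they stand 13 mm farther back than shut.
Start: joints at [-1.263, 0.628, 0.038, 1.517, -0.027, 0.996, -0.02], TCP at [237.329, 605.139, 231.313] pointing down, gripper open.
Joint ranges: [-3.06, 3.06], [-0.37, 2.12], [-1.25, 1.32], [0.18, 2.47], [-1.1, 4.24], [0.23, 1.98], [-2.94, 2.94]. Speed limits (rad/s): [2.57, 2.57, 3.14, 3.14, 3.14, 3.14, 3.14].

### API

Orientations are given as [roll, pitch, yaw] about the fixed x, y, z axes, in that order (R = Rz(yaw) Ry(pitch) Rx(roll)).
In Python, from cell import * gives the robot as it stands.
- The arm moves only by the tool apply_moves, never from a script. Its argument "targets" is a list of rows, each a list of 6 numbers: the shift along the tool's x, y, z in units of 40 mm (1.0 is 40 mm), then the turn, a rotation vector about the tool's x, y, z in units of 8 degrees (1.0 is 8 degrees). A call has 1 to 12 rows; each row shifts and turns the commanded pose from where the row before left it, along the tool's axes as they then stand; what a row does not reach is not made up. A row lasts 1/8 s, in which the tool goes at most 62.5 mm and 10.7 degrees, less where a joint would pass 70% of its speed; a pose out of reach is approached as far as the arm can. A call is refused whole if a number of a shift passes 1 or a number of a turn 1, either way. A call with a gripper value outside its range is refused whole. "jaw" is the gripper command: -1 is shut, 1 is fully open, values between are in proportion, set as the call begins (left out, the last holds). The fingers move at their own pace and stop on an object; the grip force is fixed at half the most. Time passes only in rows, so rows that do not move let the fingers close. It gives the time, the measured TCP pose, the force and the opening at its end, in the units of the state.
- read_state(): the state, without advancing time (a new reading comes with each control period).
- get_image(name): name is "scene" or "top"; returns the picture (400x640x3 uint8, red, green, blue); there is no depth.
- calibration(name): a dict with "fx", "fy", "cx", "cy" (pixels), "world_from_camera" (4x4, takes a point from camera to world coordinates). Camera axes: x right, y down, z forward; pixel columns grow to the right and rows downward; lengths in mm; the calibration is good to about 2 mm. A picture is of the moment at which its call begins. calibration takes no time and is no camera call.
- finish_job(): hands the job in, once; it reports no verdict.
The state is a dict: "clock": time; "qpos": joint angles; "qd": joint speeds; "tau": joint torques, N m; "eef_pos": TCP position; "tool_rot": TCP orientation; "force": force on the tool from outside, world axes, zero at the start; "torque": the same for the moment, N m; "width": finger opening in mm.
Only numpy, scipy, OpenCV 4.12 (cv2) and the standard library are available. Lean on these libraries where they do the work, as an engineer would, in place of code of your own. Each camera call takes 0.05 s, during which the arm holds its last target. There are 200 camera calls.

### The job

The sample boards on the table are freshly coated and must not be touched with the fingers: slide the spatula under each one, lift it and set it squarely in a bay of the curing bed, one board to a bay. When every board is loaded, lay the spatula flat back on its mat, let go of it, and start the bed by pressing its three round keys fully down one at a time: the smallest, then the middle-sized, then the largest.

Things in the scene. Friction and masses are not known exactly. Their poses are not given: they have to be found in the camera images.
- board_0: Sample board (two or three of the three are present): flat plywood with a white coated top, 90 mm along x, 96 mm along y, 20 mm tall in all, about 0.11 kg. Two battens (9 mm wide, 14 mm tall) run along x under its y edges; between them is a tunnel 78 mm wide, 14 mm high, open at both x ends. Origin: centre of its underside, at the battens' feet; z up. Alike when turned half round.
- board_1: Sample board (two or three of the three are present): flat plywood with a white coated top, 90 mm along x, 96 mm along y, 20 mm tall in all, about 0.11 kg. Two battens (9 mm wide, 14 mm tall) run along x under its y edges; between them is a tunnel 78 mm wide, 14 mm high, open at both x ends. Origin: centre of its underside, at the battens' feet; z up. Alike when turned half round.
- board_2: Sample board (two or three of the three are present): flat plywood with a white coated top, 90 mm along x, 96 mm along y, 20 mm tall in all, about 0.11 kg. Two battens (9 mm wide, 14 mm tall) run along x under its y edges; between them is a tunnel 78 mm wide, 14 mm high, open at both x ends. Origin: centre of its underside, at the battens' feet; z up. Alike when turned half round.
- spatula: Loose spatula, 204 mm long, 0.18 kg: steel blade in front (+x), raised wooden grip behind (-x). It stands by itself on the blade and on a foot (40 mm wide, x = -150 mm) level with the blade's underside. Origin: centre of that underside, z up. Blade 3 mm thick, 58 mm wide, x = -52 to +49 mm; a sloping neck rises behind x = -46 mm, so carry a board with its centre 0 to 12 mm ahead of the origin.
- spatula_grip (a point): Centre of the spatula's grip, at (-110, 0, 55) mm in the spatula's frame (same axes): a straight wooden bar along x, 90 mm long, 24 mm wide (along y), 30 mm tall, with free sides.
- spatula_mid (a point): Middle of the spatula's length at the level of its underside, at (-52, 0, 0) mm in its frame.
- mat_mid (a point): Middle of the top of the thin black rubber mat (230 x 110 x 2 mm, fixed, long side along its x) on which the spatula lies at the start; z up.
- bay_0 (a point): Centre of bay 0 on the top of the curing bed: a white outline 108 x 110 mm on the level grey slab, whose top is 15 mm above the table. Bays lie side by side, 115 mm apart along y. x points from the bed's front edge (nearer the robot, 75 mm before this point) to the dark rear housing (50 mm tall, its face 75 mm behind this point); z up. The slab runs on 100 mm past bay 0 on the +y side.
- bay_1 (a point): Centre of bay 1 on the top of the curing bed: a white outline 108 x 110 mm on the level grey slab, whose top is 15 mm above the table. Bays lie side by side, 115 mm apart along y. x points from the bed's front edge (nearer the robot, 75 mm before this point) to the dark rear housing (50 mm tall, its face 75 mm behind this point); z up. The slab runs on 100 mm past bay 0 on the +y side.
- bay_2 (a point): Centre of bay 2 on the top of the curing bed: a white outline 108 x 110 mm on the level grey slab, whose top is 15 mm above the table. Bays lie side by side, 115 mm apart along y. x points from the bed's front edge (nearer the robot, 75 mm before this point) to the dark rear housing (50 mm tall, its face 75 mm behind this point); z up. The slab runs on 100 mm past bay 0 on the +y side.
- key_small_top (a point): Centre of the top face of the smallest key (16 mm across), one of three round spring keys in a row 47 mm apart along the bed's x, on the black strip at the bed's -y end; which stands where differs from start to start. It is pressed straight down.
- key_small (a joint): Travel of the smallest key: 0 up, 0.006 m fully down (counts as pressed past 0.0045); springs back up; about 4 N when fully down.
- key_medium_top (a point): Centre of the top face of the middle-sized key (25 mm across), one of three round spring keys in a row 47 mm apart along the bed's x, on the black strip at the bed's -y end; which stands where differs from start to start. It is pressed straight down.
- key_medium (a joint): Travel of the middle-sized key: 0 up, 0.006 m fully down (counts as pressed past 0.0045); springs back up; about 4 N when fully down.
- key_large_top (a point): Centre of the top face of the largest key (36 mm across), one of three round spring keys in a row 47 mm apart along the bed's x, on the black strip at the bed's -y end; which stands where differs from start to start. It is pressed straight down.
- key_large (a joint): Travel of the largest key: 0 up, 0.006 m fully down (counts as pressed past 0.0045); springs back up; about 4 N when fully down.
- pigment_jar_3: A pigment jar with a white lid, 52 mm across and 78 mm tall, with blue pigment, standing behind the boards, loose; to be left alone. Origin: centre of its underside.
- pigment_jar_6: A pigment jar with a white lid, 52 mm across and 78 mm tall, with brown pigment, standing behind the boards, loose; to be left alone. Origin: centre of its underside.
- beaker_1: A small clear beaker, 57 mm across and 71 mm tall, standing behind the boards, loose; to be left alone. Origin: centre of its underside.
Things that resemble listed ones, but are neither listed nor needed, are in the scene too. Leave any red look-alike of the board_1 alone.

How it is judged:
By the outcome, as a careful person would: the job done as asked, in the order asked, and still so for the second after the job is handed in, with the robot touching nothing.
Of board_0, board_1, board_2 only 2 to 3 are there at a start; the rules pass over those that are not, and their reading is None.
At some moment in a run one of board_0, board_1, board_2 may be knocked a few centimetres aside while the robot is not near it.
Once in a run the grip may slacken for a moment while it holds something.
It also fails if it takes over 210 s, if anything falls off the work surface, if the arm or the gripper's body presses on something with over 40 N, if the wrist force passes 120 N, or if a joint passes its speed limit or range.

## Working session

There is one attempt and no reset: what is moved stays moved. The work goes in short steps, Python scripts to look and compute and a tool call to move; the robot and the scene stay as the last step left them, time stands still between calls to the robot, and variables do not carry over. Pictures are saved under pics/ and viewed, about 12 in all and at most 16, crops included, and the job is handed in when it is done.

Besides the shell and the picture viewer there is one more tool, called after "Emit:" as name([rows], argument=value, ...), one row to a line, values as JSON. apply_moves: Moves the arm, as the interface text tells. Its arguments: {"type":"object","properties":{"targets":{"type":"array"},"jaw":{"type":"number"}},"required":["targets"]}

```bash
ls; mkdir -p pics
python3 - <<'E'
from cell import *
import cv2
for n in("scene","top"):
    cv2.imwrite(f"pics/{n}0.png",get_image(n)[:,:,::-1]); c=calibration(n); print(n,c)
print(read_state())
E
```

```text
pics
scene {'fx': 387.4102318263607, 'fy': 387.4102318263607, 'cx': 323.18295921415876, 'cy': 204.39288103954942, 'world_from_camera': array([[ 8.18283959e-01, -3.14429698e-01,  4.81191571e-01,
        -6.78304262e+01],
       [-5.74394270e-01, -4.15290691e-01,  7.05411132e-01,
        -8.96894525e+02],
       [-2.19678296e-02, -8.53620295e-01, -5.20432327e-01,
         7.37685242e+02],
       [ 0.00000000e+00,  0.00000000e+00,  0.00000000e+00,
         1.00000000e+00]])}
top {'fx': 378.3762880441782, 'fy': 378.3762880441782, 'cx': 322.5610825079362, 'cy': 202.98957493365967, 'world_from_camera': array([[ 5.06240101e-03, -9.86200145e-01,  1.65480047e-01,
         3.51642197e+02],
       [-9.99892471e-01, -2.71458178e-03,  1.44110166e-02,
         2.11481518e+00],
       [-1.37629375e-02, -1.65535207e-01, -9.86107842e-01,
         1.17545556e+03],
       [ 0.00000000e+00,  0.00000000e+00,  0.00000000e+00,
         1.00000000e+00]])}
{'clock': 0.1, 'qpos': array([-1.26281902,  0.62927147,  0.03844279,  1.51825192, -0.02700307,
        0.99628603, -0.01998839]), 'qd': array([-0.00085949, -0.00202924, -0.00049681, -0.00328407,  0.00085388,
        0.00202698, -0.00048783]), 'tau': array([ 3.73491363e-03, -5.64537907e+01,  1.23023942e+00, -1.93975890e+01,
        1.11707955e-02,  5.35837127e-03,  1.07028413e-05]), 'eef_pos': array([237.10643519, 604.62203719, 230.47458062]), 'tool_rot': array([-1.57249521e+00, -1.38655850e-05, -3.73765403e-01]), 'force': array([0.28265461, 0.35807409, 0.33842716]), 'torque': array([0.00167067, 0.02779352, 0.01918082]), 'width': 85.32405249625403}
```

View pics/scene0.png

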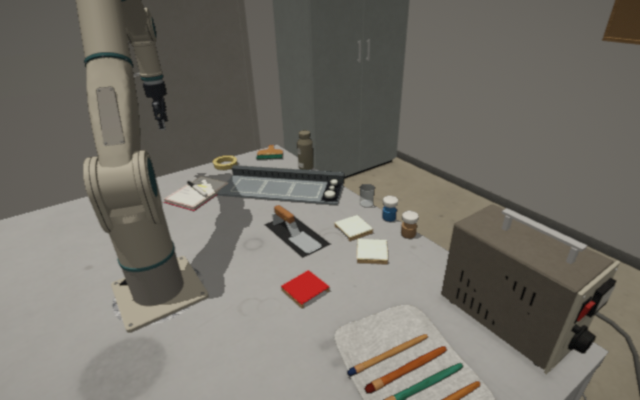

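View pics/top0.png

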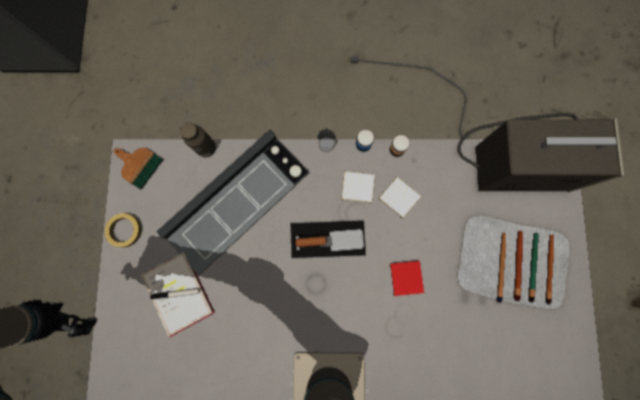

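Run:
```python
import cv2,numpy as np
t=cv2.imread("pics/top0.png");s=cv2.imread("pics/scene0.png")
cv2.imwrite("pics/cropA.png",cv2.resize(t[120:270,270:430],(800,750),interpolation=cv2.INTER_CUBIC)[:600])
a=cv2.resize(s[205:275,320:420],(800,560),interpolation=cv2.INTER_CUBIC)
cv2.imwrite("pics/cropB.png",a)
cv2.imwrite("pics/cropC.png",cv2.resize(t[125:275,155:315],(640,600),interpolation=cv2.INTER_CUBIC))
```

```text
(no output)
```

View pics/cropA.png

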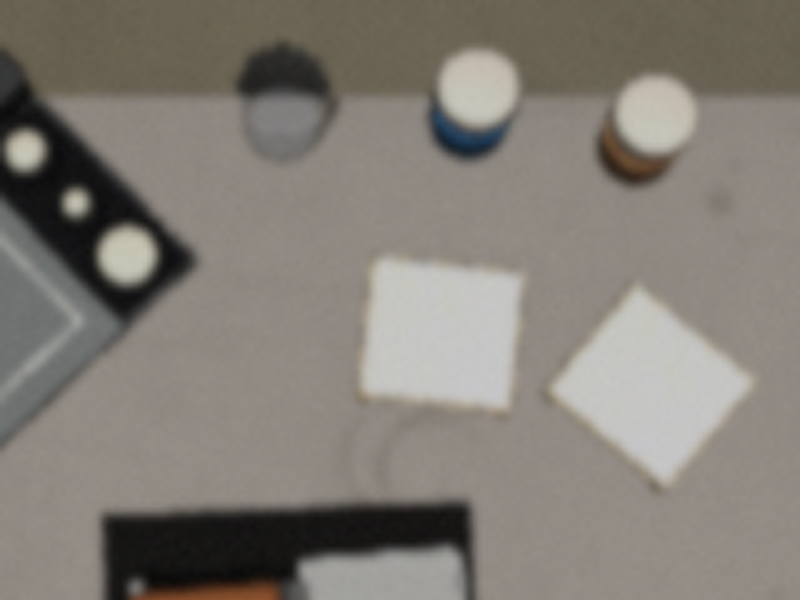

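View pics/cropB.png

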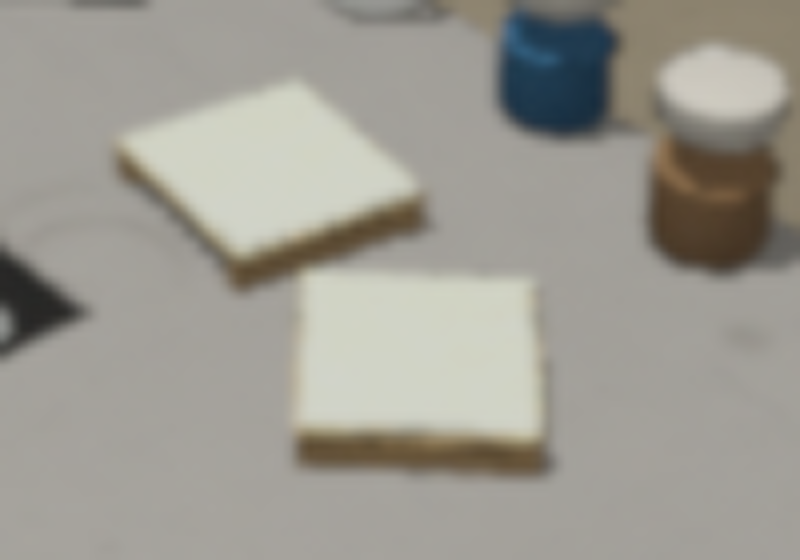

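View pics/cropC.png

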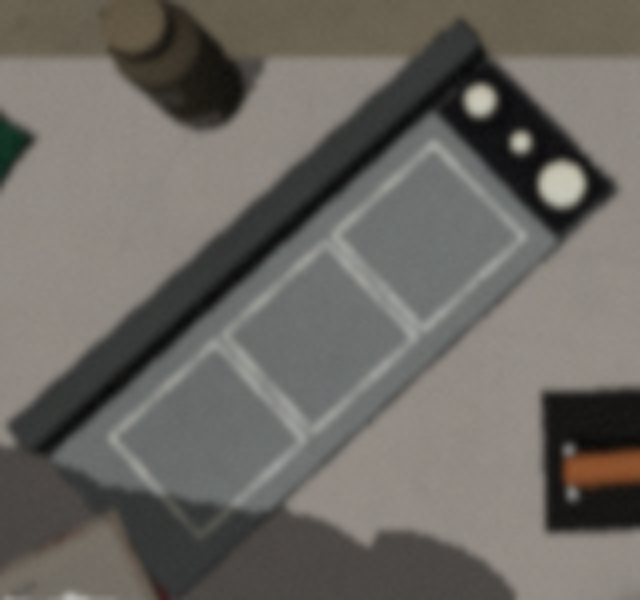

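```bash
cat > h.py <<'E'
from cell import *
import numpy as np,cv2
def px2w(n,uv,z):
    c=calibration(n);M=c["world_from_camera"];uv=np.atleast_2d(uv).astype(float)
    d=np.c_[(uv[:,0]-c["cx"])/c["fx"],(uv[:,1]-c["cy"])/c["fy"],np.ones(len(uv))]@M[:3,:3].T
    o=M[:3,3];return o+d*((z-o[2])/d[:,2])[:,None]
def w2px(n,P):
    c=calibration(n);M=c["world_from_camera"];p=(np.atleast_2d(P)-M[:3,3])@M[:3,:3]
    return np.c_[p[:,0]/p[:,2]*c["fx"]+c["cx"],p[:,1]/p[:,2]*c["fy"]+c["cy"]]
E
python3 - <<'E'
from h import *
np.set_printoptions(precision=1,suppress=True)
top=lambda l:np.array(l)/5+[270,120]-.4
sc=lambda l:np.array(l)/8+[320,205]-.45
A=top([(372,258),(525,270),(510,410),(360,397)]);B=top([(637,285),(755,380),(665,488),(548,390)])
As=sc([(120,145),(297,80),(422,195),(235,262)]);Bs=sc([(303,270),(535,280),(545,440),(297,432)])
for n,q in(("top",A),("top",B),("scene",As),("scene",Bs)):
    w=px2w(n,q,20);e=np.roll(w,-1,0)-w
    print(n,w.mean(0)[:2],w[:,:2].ravel(),np.linalg.norm(e,axis=1),np.degrees(np.arctan2(e[:,1],e[:,0])))
# bed
cc=lambda l:np.array(l)/4+[155,125]-.4
for l in([(435,140),(526,238),(420,332),(335,235)],[(330,240),(415,335),(310,432),(225,335)],[(213,343),(303,437),(200,537),(110,438)]):
    w=px2w("top",cc(l),15);e=np.roll(w,-1,0)-w
    print("bay",w.mean(0)[:2],np.linalg.norm(e,axis=1),np.degrees(np.arctan2(e[:,1],e[:,0])))
print("keys m s l",px2w("top",cc([(480,100),(520,142),(562,184)]),25))
im=get_image("scene")[:,:,::-1]
a=cv2.resize(im[215:275,330:400],(700,600),interpolation=cv2.INTER_CUBIC)
a=np.clip(a.astype(float)*1.0,0,255);a=(255*(np.clip(a/200,0,1)**.6)).astype(np.uint8)
cv2.imwrite("pics/cropD.png",a)
t=get_image("top")[:,:,::-1]
b=cv2.resize(t[212:267,285:373],(800,500),interpolation=cv2.INTER_CUBIC);cv2.imwrite("pics/cropE.png",b)
E
```

```text
top [598.7 -91. ] [ 646.9  -47.8  639.3 -143.5  550.3 -132.7  558.2  -40. ] [96.  89.7 93.  89. ] [-94.5 173.1  85.1  -5. ]
top [ 566.1 -220.2] [ 629.8 -213.2  569.6 -284.4  502.  -226.8  563.  -156.4] [93.3 88.8 93.2 87.7] [-130.2  139.6   49.1  -40.4]
scene [597.2 -91.5] [ 559.1  -41.6  648.5  -47.3  634.6 -143.1  546.6 -133.8] [89.6 96.9 88.6 93. ] [ -3.6 -98.2 174.   82.3]
scene [ 566.3 -219.7] [ 564.4 -153.7  631.7 -212.1  568.7 -284.8  500.3 -228.4] [89.  96.2 88.6 98.4] [ -40.9 -130.9  140.5   49.4]
bay [607.9 210.3] [108.6 110.3 103.8 108.8] [-137.   132.8   42.1  -44.7]
bay [528.7 292.8] [102.5 109.1 102.7 109.4] [-137.3  134.    42.8  -46.1]
bay [448. 377.] [103.6 107.3 105.5 106. ] [-134.7  135.5   44.5  -45.5]
keys m s l [[715.6 171.6  25. ]
 [681.3 139.1  25. ]
 [647.3 105.5  25. ]]
```

View pics/cropD.png

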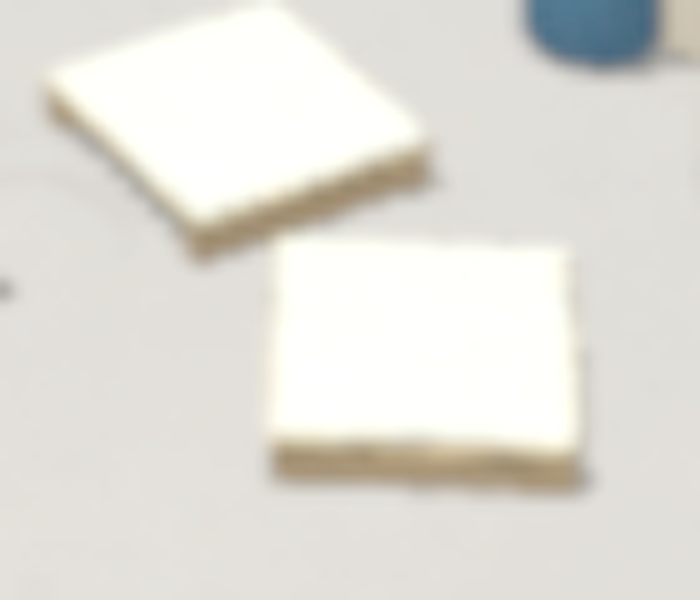

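View pics/cropE.png

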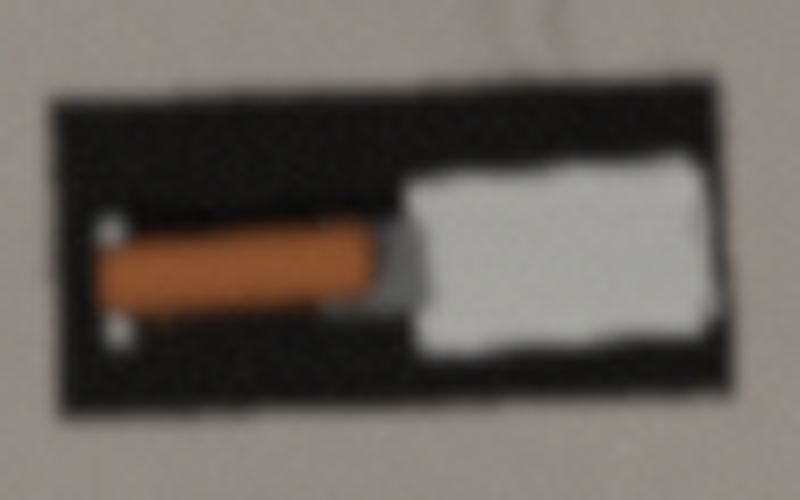

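```bash
cat >> h.py <<'E'
from scipy.spatial.transform import Rotation as Rt
np.set_printoptions(precision=2,suppress=True)
def plan(p,yaw):
    "turn (tool rotvec, units) then shift (tool axes after the turn, units) to reach TCP p, tool x at yaw deg, pointing down"
    s=read_state();R0=Rt.from_euler("xyz",s["tool_rot"]);R1=Rt.from_euler("xyz",[-90,0,yaw],degrees=True)
    t=(R0.inv()*R1).as_rotvec(degrees=True)/8;d=R1.inv().apply(np.array(p)-s["eef_pos"])/40
    print("clk%.1f pos"%s["clock"],s["eef_pos"],"rpy",np.degrees(s["tool_rot"]),"F",s["force"],"w%.1f"%s["width"],"\n turn",t,"shift",d)
E
python3 - <<'E'
from h import *
f=lambda l:np.array(l)/(800/88)+[285,212]-.45
def rep(n,w):
    e=np.roll(w,-1,0)-w;print(n,w.mean(0),w[:,:2].ravel(),np.linalg.norm(e,axis=1),np.degrees(np.arctan2(e[:,1],e[:,0])))
rep("mat",px2w("top",f([(52,100),(715,80),(730,390),(62,413)]),2))
rep("blade",px2w("top",f([(405,182),(692,155),(712,335),(420,355)]),5))
rep("grip",px2w("top",f([(98,250),(372,220),(375,292),(100,318)]),72))
rep("foot",px2w("top",f([(110,220),(120,345)]),5))
plan([447,95,140],-88)
E
```

```text
mat [437.28   3.76   2.  ] [ 486.37  119.76  494.05 -107.67  388.72 -111.39  379.96  114.33] [227.56 105.4  225.89 106.55] [ -88.07 -177.98   92.22    2.92]
blade [433.3  -53.17   5.  ] [ 458.36   -1.49  467.95  -99.24  407.02 -105.28  399.86   -6.68] [98.22 61.23 98.85 58.73] [ -84.4  -174.34   94.15    5.08]
grip [423.87  52.65  72.  ] [430.06  97.05 440.02   9.27 417.03   8.23 408.38  96.04] [88.34 23.01 88.24 21.7 ] [ -83.53 -177.4    95.62    2.66]
foot [423.9   96.86   5.  ] [445.03  98.9  402.77  94.82] [42.46 42.46] [-174.48    5.52]
clk0.2 pos [237.17 604.79 230.73] rpy [-90.07   0.   -21.42] F [-0.35 -0.18  0.24] w85.3 
 turn [0.01 8.32 0.  ] shift [12.92  2.27  4.8 ]
```

Emit:
apply_moves([
  [0,1,0,0,0,0],
  [0,0,0,0,1,0],
  [0,0,0,0,1,0],
  [0,0,0,0,1,0],
  [0,0,0,0,1,0],
  [0,0,0,0,1,0],
  [0,0,0,0,1,0],
  [0,0,0,0,1,0],
  [0,0,0,0,0.95,0],
  [0.95,0,0.23,0,0,0],
  [0.95,0,0.23,0,0,0],
  [0.95,0,0.23,0,0,0],
], jaw=1)

```text
clock: 1.7
eef_pos: [274.9, 492.8, 191.1]
tool_rot: [-1.571, -0.0, -1.483]
force: [0.2, 0.2, 0.9]
width: 85.8
```

Emit:
apply_moves([
  [0.97,0,0.23,0,0,0],
  [0.97,0,0.23,0,0,0],
  [0.97,0,0.23,0,0,0],
  [0.97,0,0.23,0,0,0],
  [0.97,0,0.23,0,0,0],
  [0.97,0,0.23,0,0,0],
  [0.97,0,0.23,0,0,0],
  [0.97,0,0.23,0,0,0],
  [0.97,0,0.23,0,0,0],
  [0.97,0,0.23,0,0,0],
  [0.97,0,0.23,0,0,0],
  [0,0,0,0,0,0],
])

```text
clock: 3.2
eef_pos: [413.5, 74.7, 191.5]
tool_rot: [-1.57, -0.001, -1.49]
force: [-0.2, 0.7, 0.4]
width: 85.2
```

Run:
```python
from h import *
plan([426,36.6,38],-85)
print(read_state()["qpos"])
```

```text
clk3.2 pos [413.51  74.66 191.53] rpy [-89.94  -0.05 -85.37] F [-0.23  0.7   0.4 ] w85.2 
 turn [-0.01 -0.05  0.01] shift [0.98 3.84 0.23]
[-0.5   0.39  0.34  2.18 -0.22  0.61  0.08]
```

Emit:
apply_moves([
  [0.98,0,0.23,0,-0.05,0],
  [0,0.8,0,0,0,0],
  [0,0.8,0,0,0,0],
  [0,0.8,0,0,0,0],
  [0,0.8,0,0,0,0],
  [0,0.62,0,0,0,0],
  [0,0,0,0,0,0],
  [0,0,0,0,0,0],
])

```text
clock: 4.2
eef_pos: [424.2, 41.4, 46.7]
tool_rot: [-1.574, 0.005, -1.476]
force: [-0.2, -0.7, 0.4]
width: 85.2
```

Emit:
apply_moves([
  [0,0,0,0,0,0],
  [0,0,0,0,0,0],
  [0,0,0,0,0,0],
  [0,0,0,0,0,0],
  [0,0,0,0,0,0],
  [0,0,0,0,0,0],
  [0,0,0,0,0,0],
  [0,0,0,0,0,0],
], jaw=-1)

```text
clock: 5.2
eef_pos: [424.5, 40.8, 46.5]
tool_rot: [-1.573, 0.005, -1.477]
force: [0.9, 0.0, 5.9]
width: 22.9
```

Emit:
apply_moves([
  [0,0,0,0,0,0],
  [0,0,0,0,0,0],
  [0,0,0,0,0,0],
  [0,0,0,0,0,0],
  [0.1,0.12,0.04,0,0,0],
  [0,0.12,0,0,0,0],
  [0,0,0,0,0,0],
  [0,0,0,0,0,0],
], jaw=0.2)

```text
clock: 6.2
eef_pos: [425.9, 37.1, 36.7]
tool_rot: [-1.574, 0.005, -1.477]
force: [-0.6, -0.2, -0.5]
width: 51.2
```

Run:
```python
from h import *
plan([426,37,37],-85)
print(read_state()["qpos"])
```

```text
clk6.2 pos [425.91  37.06  36.65] rpy [-90.2    0.27 -84.62] F [-0.6  -0.24 -0.45] w51.2 
 turn [ 0.03  0.05 -0.03] shift [ 0.   -0.01  0.  ]
[-0.32  0.72  0.25  2.27 -0.78  0.24  0.73]
```

Emit:
apply_moves([
  [0,0,0,0,0,0],
  [0,0,0,0,0,0],
  [0,0,0,0,0,0],
  [0,0,0,0,0,0],
  [0,0,0,0,0,0],
  [0,0,0,0,0,0],
  [0,0,0,0,0,0],
  [0,-0.5,0,0,0,0],
  [0,-0.5,0,0,0,0],
  [0,-0.5,0,0,0,0],
  [0,-0.5,0,0,0,0],
  [0,0,0,0,0,0],
], jaw=-1)

```text
clock: 7.7
eef_pos: [427.3, 36.8, 117.3]
tool_rot: [-1.571, 0.004, -1.476]
force: [0.5, 0.2, -3.1]
width: 23.0
```

Run:
```python
from h import *
plan([426,37,117],-85)
print(read_state()["qpos"])
im=get_image("scene")[:,:,::-1]
cv2.imwrite("pics/s1.png",cv2.resize(im[150:290,220:420],(800,560),interpolation=cv2.INTER_CUBIC))
```

```text
clk7.7 pos [427.25  36.85 117.29] rpy [-90.04   0.25 -84.59] F [ 0.46  0.18 -3.14] w23.0 
 turn [ 0.01  0.05 -0.03] shift [-0.01  0.01 -0.03]
[-0.49  0.58  0.5   2.23 -0.63  0.47  0.61]
```

View pics/s1.png

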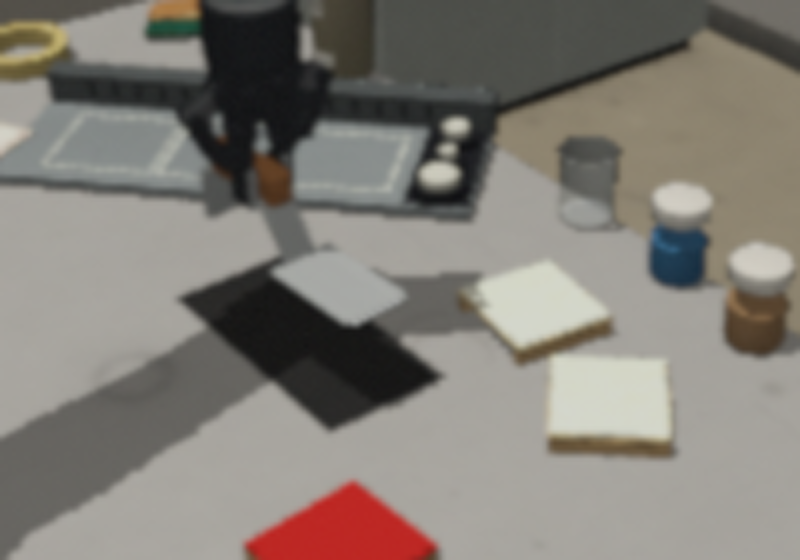

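Run:
```python
from h import *
w=px2w("scene",np.array([(407,296),(353,327),(270,270),(328,246)])/4+[220,150]-.4,85.6)
s=read_state();R=Rt.from_euler("xyz",s["tool_rot"])
print(R.inv().apply(w-s["eef_pos"]))
t=get_image("top")[:,:,::-1];cv2.imwrite("pics/t1.png",t)
x,y=w2px("top",[[430,-55,85]])[0].astype(int);print(x,y)
cv2.imwrite("pics/t1c.png",cv2.resize(t[y-40:y+40,x-50:x+50],(800,640),interpolation=cv2.INTER_CUBIC)[:600])
print(x-50,y-40)
```

```text
[[140.38  30.27  27.61]
 [144.48  30.38 -27.3 ]
 [ 42.1   30.86 -27.47]
 [ 44.99  30.72  26.79]]
347 238
297 198
```

View pics/t1c.png

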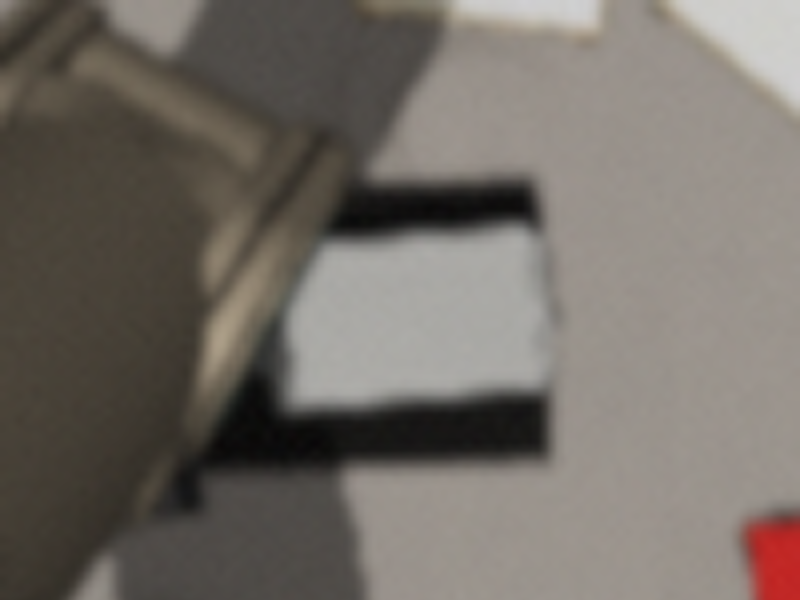

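Emit:
apply_moves([
  [0,0.5,0,0,0,0],
  [0,0.5,0,0,0,0],
  [0,0.5,0,0,0,0],
  [0,0.4,0,0,0,0],
  [0,0.11,0,0,0,0],
  [0,0,0,0,0,0],
  [0,0,0,0,0,0],
])

```text
clock: 8.68
eef_pos: [424.7, 36.8, 36.8]
tool_rot: [-1.576, 0.006, -1.478]
force: [-3.6, -0.8, 19.0]
width: 23.6
```

Emit:
apply_moves([
  [0,0,0,0,0,0],
  [0,0,0,0,0,0],
  [0,0,0,0,0,0],
  [0,0,0,0,0,0],
  [0.25,-0.05,0,0,0,0],
  [0.2,0,0,0,0,0],
  [0,0,0,0,0,0],
  [0,0,0,0,0,0],
], jaw=0)

```text
clock: 9.68
eef_pos: [427.6, 19.1, 38.1]
tool_rot: [-1.574, 0.005, -1.477]
force: [0.2, 0.1, 0.2]
width: 42.8
```

Emit:
apply_moves([
  [0,0,0,0,0,0],
  [0,0,0,0,0,0],
  [0,0,0,0,0,0],
  [0,0,0,0,0,0],
  [0,0,0,0,0,0],
  [0,0,0,0,0,0],
  [0,0,0,0,0,0],
  [0,0,0,0,0,0],
], jaw=-1)

```text
clock: 10.68
eef_pos: [427.5, 19.4, 38.4]
tool_rot: [-1.574, 0.005, -1.477]
force: [-0.7, 0.7, 6.8]
width: 27.6
```

Run:
```python
from h import *
plan([426,-80,130],-5.5)
print(read_state()["qpos"])
```

```text
clk10.7 pos [427.46  19.36  38.36] rpy [-90.2    0.3  -84.61] F [-0.7   0.69  6.8 ] w27.6 
 turn [-0.   -9.89 -0.05] shift [ 0.2  -2.29 -2.48]
[-0.3   0.72  0.28  2.27 -0.83  0.26  0.83]
```

Emit:
apply_moves([
  [0,0,0,0,0,0],
  [0,0,0,0,0,0],
  [0,0,0,0,0,0],
  [-0.17,-0.08,0,0,0,0],
  [0,0,0,0,0,0],
  [0,0,0,0,0,0],
], jaw=-0.2)

```text
clock: 11.42
eef_pos: [427.1, 26.0, 41.4]
tool_rot: [-1.574, 0.005, -1.477]
force: [-0.3, -0.6, -0.2]
width: 34.3
```

Emit:
apply_moves([
  [0,0,0,0,0,0],
  [0,0,0,0,0,0],
  [0,0,0,0,0,0],
  [0,0,0,0,0,0],
  [0,0,0,0,0,0],
  [0,0,0,0,0,0],
  [0,0,0,0,0,0],
  [0,0,0,0,0,0],
], jaw=-1)

```text
clock: 12.42
eef_pos: [426.9, 25.9, 41.8]
tool_rot: [-1.574, 0.005, -1.477]
force: [-0.6, -1.0, 7.1]
width: 26.0
```

Emit:
apply_moves([
  [0,0,0,0,0,0],
  [0,0,0,0,0,0],
  [-0.14,-0.02,0,0,0,0],
  [0,0,0,0,0,0],
  [0,0,0,0,0,0],
], jaw=-0.2)

```text
clock: 13.05
eef_pos: [426.5, 31.5, 42.1]
tool_rot: [-1.574, 0.005, -1.477]
force: [0.3, -0.1, -0.3]
width: 34.1
```

Emit:
apply_moves([
  [0,0,0,0,0,0],
  [0,0,0,0,0,0],
  [0,0,0,0,0,0],
  [0,0,0,0,0,0],
  [0,0,0,0,0,0],
  [0,0,0,0,0,0],
  [0,0,0,0,0,0],
], jaw=-1)

```text
clock: 13.92
eef_pos: [426.5, 31.4, 42.6]
tool_rot: [-1.574, 0.005, -1.477]
force: [-1.2, -0.2, 7.0]
width: 24.9
```

Run:
```python
from h import *
plan([420,-80,102],-5.5)
```

```text
clk13.9 pos [426.46  31.43  42.58] rpy [-90.18   0.3  -84.64] F [-1.21 -0.25  7.02] w24.9 
 turn [-0.01 -9.89 -0.05] shift [ 0.11 -1.49 -2.79]
```

Emit:
apply_moves([
  [0,-0.6,0,0,0,0],
  [0,-0.8,0,0,0,0],
  [0,-0.8,0,0,-0.8,0],
  [0,0,0,0,-1,0],
  [0,0,0,0,-1,0],
  [0,0,0,0,-1,0],
  [0,0,0,0,-1,0],
  [0,0,0,0,-1,0],
  [0,0,0,0,-1,0],
  [0,0,0,0,-1,0],
  [0,0,0,0,-1,0],
  [0,0,0,0,-1,0],
])

```text
clock: 15.42
eef_pos: [426.4, 30.8, 130.0]
tool_rot: [-1.567, 0.005, -0.104]
force: [-0.2, -0.5, -2.2]
width: 24.5
```

Run:
```python
from h import *
plan([413,-73,80],-5.5)
print(read_state()["qpos"])
```

```text
clk15.4 pos [426.42  30.83 129.97] rpy [-89.79   0.29  -5.98] F [-0.25 -0.55 -2.22] w24.5 
 turn [-0.03 -0.06 -0.04] shift [-0.09  1.25 -2.62]
[-0.27  0.51  0.19  2.21 -0.22  0.44  1.57]
```

Emit:
apply_moves([
  [0,0,-0.9,0,0,0],
  [0,0,-0.9,0,0,0],
  [-0.09,0,-0.82,0,-0.06,0],
  [0,0.6,0,0,0,0],
  [0,0.6,0,0,0,0],
  [0,0,0,0,0,0],
  [0,0,0,0,0,0],
])

```text
clock: 16.3
eef_pos: [411.8, -72.6, 82.2]
tool_rot: [-1.567, 0.004, -0.1]
force: [-0.5, -0.9, -1.6]
width: 24.4
```

Run:
```python
from h import *
plan([413,-73,46],-5.5)
print(read_state()["qpos"])
im=get_image("scene")[:,:,::-1]; t=get_image("top")[:,:,::-1]
a=cv2.resize(im[200:280,290:400],(770,560),interpolation=cv2.INTER_CUBIC)
cv2.imwrite("pics/s2.png",a);cv2.imwrite("pics/t2.png",t)
```

```text
clk16.3 pos [411.79 -72.65  82.16] rpy [-89.78   0.24  -5.75] F [-0.47 -0.87 -1.65] w24.4 
 turn [-0.03 -0.03 -0.03] shift [ 0.03  0.9  -0.01]
[ 0.04  0.6   0.11  2.27 -0.22  0.29  1.81]
```

View pics/s2.png

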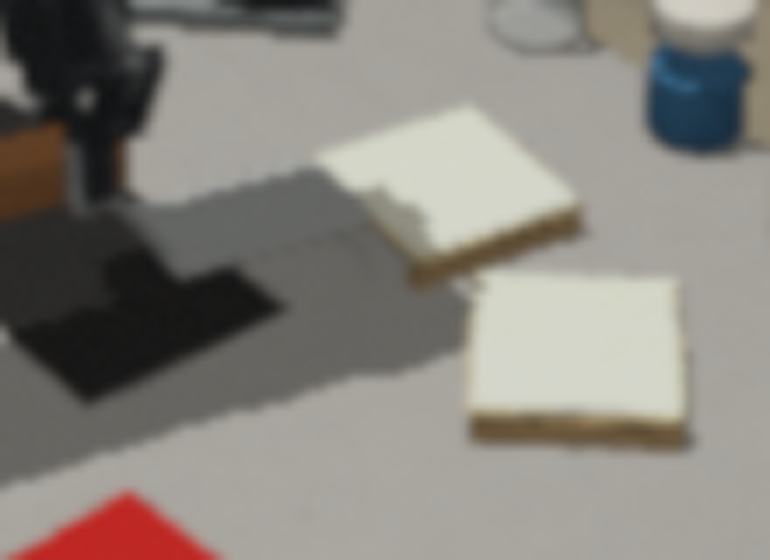

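Emit:
apply_moves([
  [-0.15,0.1,0,-0.03,0,-0.03],
  [0,0.3,0,0,0,0],
  [0,0.3,0,0,0,0],
  [0,0.2,0,0,0,0],
  [0,0,0,0,0,0],
  [0,0,0,0,0,0],
])

```text
clock: 17.15
eef_pos: [405.5, -71.5, 47.5]
tool_rot: [-1.57, 0.001, -0.1]
force: [-0.1, -0.7, -1.9]
width: 24.4
```

Run:
```python
from h import *
plan([498.5,-81.5,44.5],-5.5)
print(read_state()["qpos"])
```

```text
clk17.1 pos [405.51 -71.53  47.51] rpy [-89.97   0.08  -5.73] F [-0.06 -0.66 -1.89] w24.4 
 turn [-0.   -0.03 -0.01] shift [ 2.34  0.08 -0.03]
[-0.08  0.69  0.27  2.31 -0.83  0.24  2.42]
```

Emit:
apply_moves([
  [0.2,0.04,-0.03,0,-0.03,0],
  [0.3,0.03,0,0,0,0],
  [0.3,0,0,0,0,0],
  [0.3,0,0,0,0,0],
  [0.3,0,0,0,0,0],
  [0.3,0,0,0,0,0],
  [0.3,0,0,0,0,0],
  [0.3,0,0,0,0,0],
  [0.2,0,0,0,0,0],
  [0,0,0,0,0,0],
  [0,0,0,0,0,0],
])

```text
clock: 18.52
eef_pos: [504.4, -82.4, 44.2]
tool_rot: [-1.57, 0.002, -0.096]
force: [-0.0, 0.6, -2.2]
width: 24.9
```

Run:
```python
from h import *
plan([504.8,-82.2,44.5],-5.5)
im=get_image("scene")[:,:,::-1]
a=cv2.resize(im[200:280,290:400],(770,560),interpolation=cv2.INTER_CUBIC)
cv2.imwrite("pics/s3.png",a)
```

```text
clk18.5 pos [504.36 -82.44  44.16] rpy [-89.96   0.14  -5.53] F [-0.04  0.63 -2.21] w24.9 
 turn [-0.01 -0.   -0.02] shift [ 0.01 -0.01  0.01]
```

View pics/s3.png

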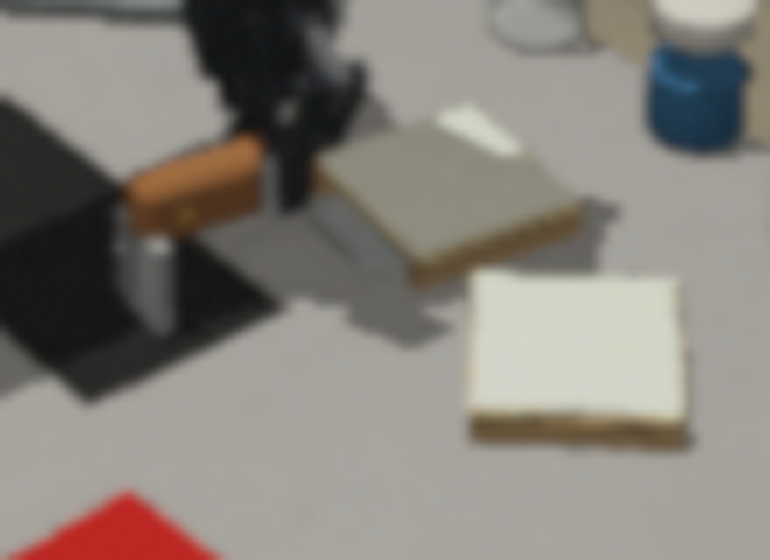

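Emit:
apply_moves([
  [0,-0.1,0,0,0,0],
  [0,-0.15,0,0,0,0],
  [0,-0.25,0,0,0,0],
  [0,-0.3,0,0,0,0],
  [0,-0.3,0,0,0,0],
  [0,-0.3,0,0,0,0],
  [0,-0.2,0,0,0,0],
  [0,-0.1,0,0,0,0],
  [0,0,0,0,0,0],
  [0,0,0,0,0,0],
])

```text
clock: 19.82
eef_pos: [504.8, -82.5, 112.0]
tool_rot: [-1.57, 0.002, -0.096]
force: [0.1, 0.6, -3.3]
width: 24.4
```

Run:
```python
from h import *
plan([460.8,228.5,112],43.9)
print(read_state()["qpos"])
im=get_image("scene")[:,:,::-1]
t=get_image("top")[:,:,::-1];cv2.imwrite("pics/t4.png",t)
a=cv2.resize(im[170:280,280:420],(763,600),interpolation=cv2.INTER_CUBIC)
cv2.imwrite("pics/s4.png",a)
```

```text
clk19.8 pos [504.84 -82.49 111.95] rpy [-89.96   0.13  -5.51] F [ 0.12  0.64 -3.28] w24.4 
 turn [-0.01 -6.18 -0.01] shift [ 4.6  -0.    6.37]
[-0.26  0.69  0.57  2.02 -0.64  0.62  2.21]
```

View pics/s4.png

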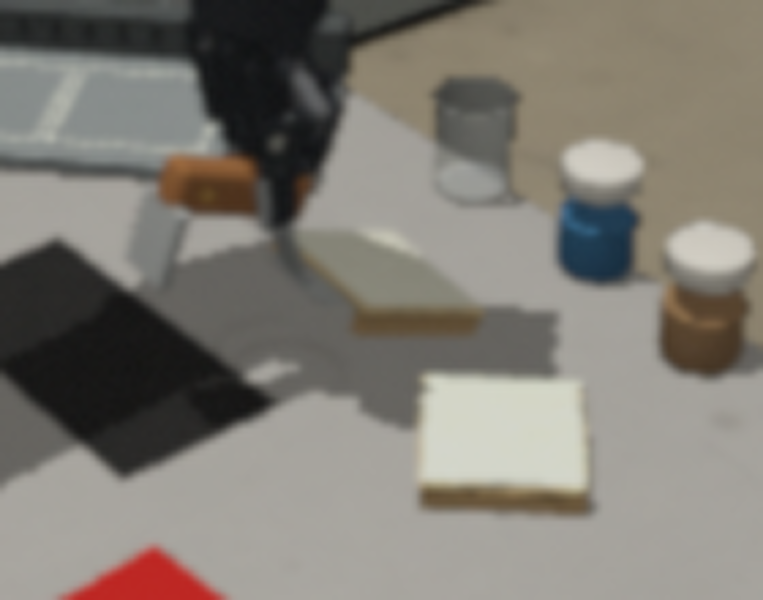

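```bash
cat >> h.py <<'E'
def spat(th,pts,s=None,off=88.6,h=40.6):
    "spatula-frame points -> world; th deg nose-down slip about tool z at the grasp point"
    s=s or read_state();R=Rt.from_euler("xyz",s["tool_rot"]);p=np.array(pts,float)
    q=np.c_[p[:,0]+off,h-p[:,2],p[:,1]]; g=np.array([0,-19,0])
    q=Rt.from_euler("z",th,degrees=True).apply(q-g)+g
    return R.apply(q)+s["eef_pos"]
E
python3 - <<'E'
from h import *
pts=[(-155,0,70),(-155,0,40),(-65,0,70),(-150,20,0),(-150,-20,0),(-40,48,23),(50,48,23),(50,-48,23),(-40,-48,23)]
for th in(0,10,15,20,25,30):
    print(th,((w2px("scene",spat(th,pts))-[280,170]+.4)*5.45).round(0).astype(int).tolist())
E
```

```text
0 [[156, 206], [158, 253], [300, 162], [152, 293], [186, 329], [295, 184], [422, 143], [516, 215], [384, 260]]
10 [[160, 187], [153, 236], [302, 167], [136, 281], [170, 316], [284, 198], [410, 181], [502, 254], [373, 276]]
15 [[163, 177], [152, 227], [303, 171], [130, 274], [163, 309], [278, 205], [401, 199], [493, 273], [366, 283]]
20 [[167, 167], [152, 217], [303, 174], [124, 265], [157, 300], [272, 212], [392, 216], [483, 292], [360, 290]]
25 [[172, 157], [153, 207], [303, 177], [119, 256], [152, 291], [266, 218], [381, 233], [471, 310], [353, 296]]
30 [[177, 148], [154, 197], [303, 181], [115, 246], [148, 281], [259, 223], [369, 250], [459, 327], [345, 302]]
```

Emit:
apply_moves([
  [0,0.1,0,0,0,0],
  [0,0.2,0,0,0,0],
  [0,0.25,0,0,0,0],
  [0,0.25,0,0,0,0],
  [0,0.2,0,0,0,0],
  [0,0.2,0,0,0,0],
  [0,0.2,0,0,0,0],
  [0,0.15,0,0,0,0],
  [0,0.1,0,0,0,0],
  [0,0.07,0,0,0,0],
  [0,0,0,0,0,0],
])

```text
clock: 21.3
eef_pos: [505.1, -82.5, 43.4]
tool_rot: [-1.57, 0.001, -0.096]
force: [0.6, -0.5, -1.0]
width: 24.7
```

Run:
```python
from h import *
plan([505,-82.5,41],-5.5)
im=get_image("scene")[:,:,::-1]
t=get_image("top")[:,:,::-1];cv2.imwrite("pics/t5.png",t)
a=cv2.resize(im[170:280,280:420],(763,600),interpolation=cv2.INTER_CUBIC)
cv2.imwrite("pics/s5.png",a)
```

```text
clk21.3 pos [505.06 -82.53  43.43] rpy [-89.96   0.09  -5.52] F [ 0.63 -0.49 -1.01] w24.7 
 turn [-0.   -0.   -0.01] shift [-0.    0.06  0.  ]
```

View pics/s5.png

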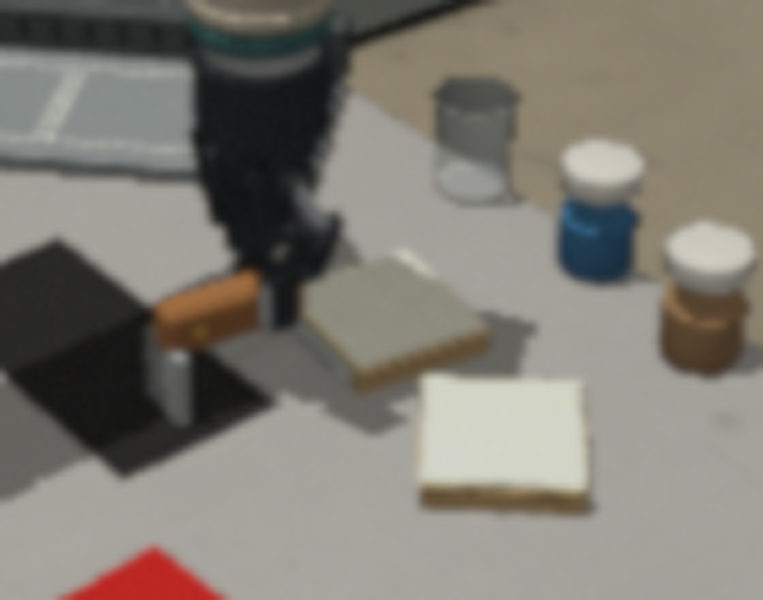

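Emit:
apply_moves([
  [0,0,0,0,0,0],
  [0,0,0,0,0,0],
  [0,0,0,0,0,0],
  [0,0,0,0,0,0],
  [-0.2,0.08,0,0,0,0],
  [0,0.1,0,0,0,0],
  [0,0,0,0,0,0],
  [0,0,0,0,0,0],
], jaw=0)

```text
clock: 22.4
eef_pos: [497.2, -81.9, 36.2]
tool_rot: [-1.57, 0.001, -0.096]
force: [-0.1, -0.2, 0.4]
width: 42.5
```

Emit:
apply_moves([
  [0,0,0,0,0,0],
  [0,0,0,0,0,0],
  [0,0,0,0,0,0],
  [0,0,0,0,0,0],
  [0,0,0,0,0,0],
  [0,0,0,0,0,0],
  [0,0,0,0,0,0],
  [0,0,0,0,0,0],
  [0,0,0,0,0,0],
], jaw=-1)

```text
clock: 23.52
eef_pos: [497.2, -81.7, 36.5]
tool_rot: [-1.57, 0.001, -0.096]
force: [-1.2, 0.6, 5.5]
width: 23.3
```

Run:
```python
from h import *
plan([460.8,228.5,112],43.9)
im=get_image("scene")[:,:,::-1]
cv2.imwrite("pics/s6full.png",im)
# white/brown spatula+board pixels: fit board top outline by code: top face is bright vs table? print wood mask of the grip
hsv=cv2.cvtColor(im,cv2.COLOR_BGR2HSV);m=cv2.inRange(hsv,(5,120,60),(18,255,255));m[:,:290]=0;m[:,350:]=0;m[:205]=0
ys,xs=np.nonzero(m);print(len(xs),xs.min(),xs.max(),ys.min(),ys.max())
pts=[(-155,-12,70),(-155,-12,40),(-155,12,70),(-40,48,23-3+0)]
for off in(92,96,100): print(off,w2px("scene",spat(0,[(-155,-12,70),(-155,-12,40),(-155,12,70),(-150,-20,0)],off=off,h=37)).round(1).tolist())
```

```text
clk23.5 pos [497.22 -81.73  36.46] rpy [-89.96   0.07  -5.52] F [-1.23  0.61  5.49] w23.3 
 turn [-0.01 -6.18 -0.01] shift [ 4.72 -1.89  6.22]
184 290 334 221 305
92 [[309.8, 230.0], [310.2, 238.1], [306.1, 226.1], [313.4, 249.4]]
96 [[311.0, 229.6], [311.4, 237.7], [307.3, 225.7], [314.5, 249.0]]
100 [[312.2, 229.2], [312.5, 237.3], [308.5, 225.3], [315.6, 248.6]]
```

Run:
```python
from h import *
w=px2w("scene",np.array([(302,300),(408,250),(491,325),(357,372)])/5.45+[280,170]-.4,20)
print(w[:,:2],w.mean(0))
s=read_state();R=Rt.from_euler("xyz",s["tool_rot"]);print(R.inv().apply(w.mean(0)-s["eef_pos"]))
```

```text
[[ 553.46  -51.8 ]
 [ 638.89  -47.2 ]
 [ 626.83 -139.43]
 [ 535.25 -129.03]] [588.61 -91.87  20.  ]
[91.94 16.38 -1.3 ]
```

Emit:
apply_moves([
  [0,-0.07,0,0,0,0],
  [0,0,0,0,0,0],
  [-0.11,0,-0.03,0,0,0],
  [-0.11,0,0,0,0,0],
  [0,0,0,0,0,0],
  [0,-0.1,0,0,0,0],
  [0,-0.15,0,0,0,0],
  [0,-0.25,0,0,0,0],
  [0,-0.25,0,0,0,0],
  [0,-0.15,0,0,0,0],
  [0,0,0,0,0,0],
  [0,0,0,0,0,0],
])

```text
clock: 25.08
eef_pos: [488.1, -82.0, 75.0]
tool_rot: [-1.57, 0.002, -0.096]
force: [-0.2, 0.3, -2.6]
width: 23.4
```

Run:
```python
from h import *
plan([460.8,228.5,112],43.9)
im=get_image("scene")[:,:,::-1]
a=cv2.resize(im[170:280,280:420],(763,600),interpolation=cv2.INTER_CUBIC)
for th,c in((0,(0,255,0)),(10,(255,0,255))):
    for q in w2px("scene",spat(th,[(-155,-12,70),(-155,-12,40),(-150,-20,0),(-40,48,23),(50,48,23),(50,-48,23),(-40,-48,23)],off=96,h=36.5)): cv2.circle(a,tuple(int(v) for v in (q-[280,170]+.4)*5.45),3,c,-1)
cv2.imwrite("pics/s7.png",a)
```

```text
clk25.1 pos [488.09 -81.98  74.99] rpy [-89.96   0.1   -5.51] F [-0.21  0.32 -2.62] w23.4 
 turn [-0.01 -6.18 -0.01] shift [ 4.89 -0.93  6.07]
```

View pics/s7.png

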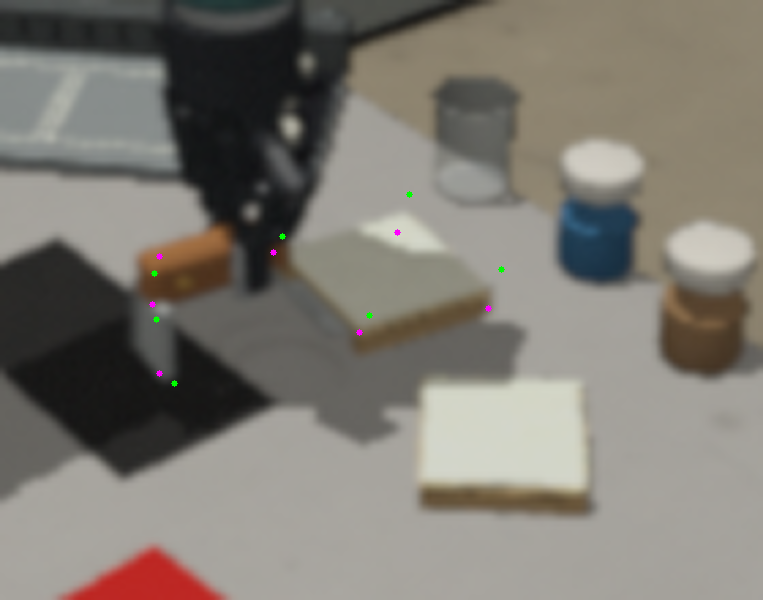

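Emit:
apply_moves([
  [0,0,0,0,0,0],
  [0,0,0,0,0,0],
  [0,0,0,0,0,0],
  [0,0,0,0,0,0],
])

```text
clock: 25.62
eef_pos: [488.2, -82.2, 75.1]
tool_rot: [-1.57, 0.002, -0.096]
force: [-1.1, 0.2, -2.4]
width: 23.4
```

Run:
```python
from h import *
im=get_image("scene")[:,:,::-1]
a=cv2.resize(im[170:280,280:420],(763,600),interpolation=cv2.INTER_CUBIC);cv2.imwrite("pics/s8.png",a)
b=cv2.imread("pics/s7.png")
g=lambda i,r:i[r[1]:r[3],r[0]:r[2]]
for n,r in(("foot",(135,325,185,385)),("corner",(330,310,385,360)),("right",(460,270,500,325))):
    T=g(b,r);S=g(a,(r[0]-15,r[1]-25,r[2]+15,r[3]+25));m=cv2.minMaxLoc(cv2.matchTemplate(S,T,cv2.TM_CCOEFF_NORMED));print(n,m[3][0]-15,m[3][1]-25,round(m[1],3))
```

```text
foot 0 -2 0.781
corner 1 -1 0.655
right 1 0 0.869
```

Emit:
apply_moves([
  [0,-0.15,0,0,0,0],
  [0,-0.3,0,0,0,0],
  [0,-0.3,0,0,-0.3,0],
  [0,-0.15,0,0,-0.6,0],
  [0,0,0,0,-0.8,0],
  [0,0,0,0,-0.8,0],
  [0,0,0,0,-0.8,0],
  [0,0,0,0,-0.8,0],
  [0,0,0,0,-0.8,0],
  [0,0,0,0,-0.7,0],
  [0,0,0,0,-0.4,0],
  [0,0,0,0,-0.18,0],
])

```text
clock: 27.18
eef_pos: [488.6, -82.5, 111.9]
tool_rot: [-1.57, 0.0, 0.768]
force: [0.1, -0.5, -2.9]
width: 23.4
```

Emit:
apply_moves([
  [0.15,0,0.1,0,0,0],
  [0.3,0,0.2,0,0,0],
  [0.45,0,0.31,0,0,0],
  [0.5,0,0.34,0,0,0],
  [0.5,0,0.34,0,0,0],
  [0.5,0,0.34,0,0,0],
  [0.5,0,0.34,0,0,0],
  [0.5,0,0.34,0,0,0],
  [0.5,0,0.34,0,0,0],
  [0.4,0,0.27,0,0,0],
  [0.26,0,0.18,0,0,0],
  [0.15,0,0.13,0,0,0],
])

```text
clock: 28.68
eef_pos: [534.3, 142.2, 111.1]
tool_rot: [-1.569, 0.001, 0.767]
force: [0.1, 0.2, -2.9]
width: 23.2
```

Run:
```python
from h import *
plan([534.2,141.4,112],43.9)
print(read_state()["qpos"])
im=get_image("scene")[:,:,::-1];t=get_image("top")[:,:,::-1]
cv2.imwrite("pics/s9f.png",im);cv2.imwrite("pics/t9f.png",t)
o=np.array([230,130]);k=4.5
a=cv2.resize(im[o[1]:o[1]+130,o[0]:o[0]+170],None,fx=k,fy=k,interpolation=cv2.INTER_CUBIC)
for th,c in((0,(0,255,0)),(10,(255,0,255))):
    for q in w2px("scene",spat(th,[(-155,-12,70),(-155,-12,40),(-150,-20,0),(-40,48,23),(50,48,23),(50,-48,23),(-40,-48,23)],off=96,h=36.5)): cv2.circle(a,tuple(int(v) for v in (q-o+.4)*k),2,c,-1)
cv2.imwrite("pics/s9.png",a)
```

```text
clk28.7 pos [534.3  142.2  111.12] rpy [-89.92   0.05  43.95] F [ 0.11  0.24 -2.88] w23.2 
 turn [-0.01  0.01 -0.01] shift [-0.02 -0.02 -0.01]
[-0.56  0.69  0.39  1.91 -0.42  0.63  2.43]
```

View pics/s9.png

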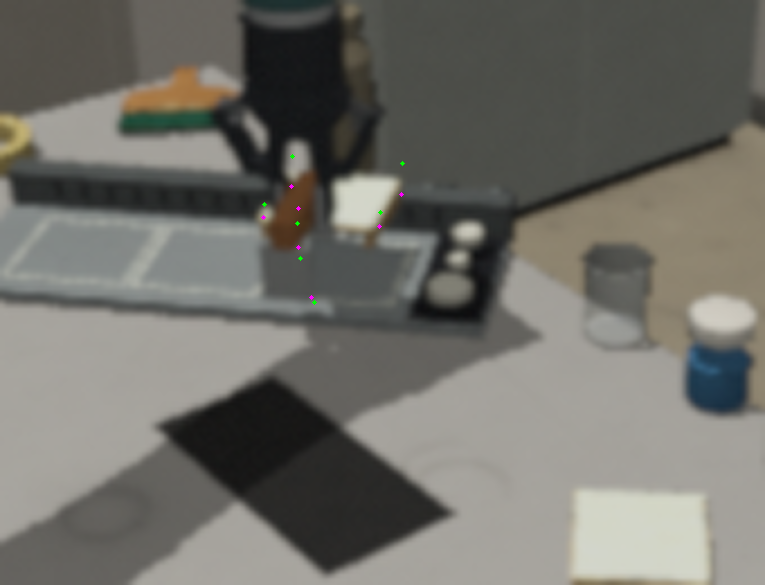

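Emit:
apply_moves([
  [0,0,0,0,0,-0.2],
  [0.02,0,0,0,0,-0.3],
  [0.02,0,0,0,0,-0.2],
  [0,0.1,0,0,0,0],
  [-0.02,0.2,0,0,0,0],
  [-0.02,0.25,0,0,0,0],
  [-0.03,0.25,0,0,0,0],
  [-0.02,0.2,0,0,0,0],
  [-0.02,0.15,0,0,0,0],
  [-0.02,0.15,0,0,0,0],
  [-0.01,0.1,0,0,0,0],
  [0,0,0,0,0,0],
])

```text
clock: 30.28
eef_pos: [535.4, 142.6, 54.9]
tool_rot: [-1.569, -0.097, 0.766]
force: [-0.1, 0.1, -1.8]
width: 23.6
```

Run:
```python
from h import *
plan([534.2,141.4,55],43.9)
im=get_image("scene")[:,:,::-1];t=get_image("top")[:,:,::-1]
cv2.imwrite("pics/s10f.png",im);cv2.imwrite("pics/t10f.png",t)
# project expected board corners in bay2 (top at z=35) into both views, and sample whiteness
c,s=np.cos(np.radians(43.9)),np.sin(np.radians(43.9));R=np.array([[c,-s],[s,c]])
P=np.c_[np.array([(45,48),(45,-48),(-45,-48),(-45,48)])@R.T+[607.9,210.5],[35]*4]
print(w2px("scene",P),w2px("top",P))
m=(im.min(2)>150).astype(np.uint8);n,l,st,ce=cv2.connectedComponentsWithStats(m);print([(st[i].tolist(),ce[i]) for i in range(1,n) if st[i,4]>60])
```

```text
clk30.3 pos [535.36 142.62  54.87] rpy [-89.91  -5.57  43.91] F [-0.06  0.07 -1.82] w23.6 
 turn [-0.01  0.    0.7 ] shift [-0.04 -0.   -0.  ]
[[296.08 178.98]
 [320.09 180.71]
 [315.25 192.04]
 [290.04 190.09]] [[239.46 182.36]
 [262.43 161.56]
 [281.92 181.9 ]
 [258.88 203.08]]
[([237, 152, 46, 15, 295], array([256.76, 160.49])), ([165, 164, 66, 43, 1677], array([195.02, 184.08])), ([305, 179, 13, 13, 103], array([311.41, 185.32])), ([256, 180, 13, 14, 63], array([262.11, 187.  ])), ([0, 189, 514, 211, 56217], array([239.31, 311.93])), ([167, 197, 123, 71, 5145], array([219.69, 227.18])), ([383, 196, 15, 8, 93], array([389.92, 199.38])), ([504, 209, 81, 39, 323], array([544.67, 228.33])), ([403, 211, 15, 9, 112], array([409.97, 215.04])), ([462, 380, 33, 20, 287], array([480.36, 393.61]))]
```

Emit:
apply_moves([
  [-0.15,-0.015,0,0,0,0],
  [-0.3,-0.03,0,0,0,0],
  [-0.3,-0.03,0,0,0,0],
  [-0.3,-0.03,0,0,0,0],
  [-0.3,-0.03,0,0,0,0],
  [-0.3,-0.03,0,0,0,0],
  [-0.3,-0.03,0,0,0,0],
  [-0.3,-0.03,0,0,0,0],
  [-0.3,-0.03,0,0,0,0],
  [-0.15,-0.015,0,0,0,0],
  [0,0,0,0,0,0],
])

```text
clock: 31.75
eef_pos: [459.2, 67.5, 58.0]
tool_rot: [-1.567, -0.093, 0.767]
force: [-0.2, -0.8, -2.0]
width: 23.2
```

Run:
```python
from h import *
plan([470,75,115],43.9)
im=get_image("scene")[:,:,::-1];t=get_image("top")[:,:,::-1]
cv2.imwrite("pics/s11f.png",im);cv2.imwrite("pics/t11f.png",t)
for n,I,z,roi in(("scene",im,35,(285,165,330,205)),("top",t,35,(225,150,300,215)),("topB",t,20,(340,160,430,230)),("sceneB",im,20,(330,225,400,275))):
    m=np.zeros(I.shape[:2],np.uint8);x0,y0,x1,y1=roi;m[y0:y1,x0:x1]=(I.min(2)>175)[y0:y1,x0:x1]
    N,l,st,ce=cv2.connectedComponentsWithStats(m)
    if N<2: print(n,"none");continue
    i=1+st[1:,4].argmax();cn=cv2.findContours((l==i).astype(np.uint8),0,2)[0][0]
    w=px2w(n.replace("B",""),cn[:,0].astype(float),z)[:,:2].astype(np.float32);print(n,st[i],cv2.minAreaRect(w))
```

```text
clk31.8 pos [459.17  67.47  58.  ] rpy [-89.78  -5.35  43.95] F [-0.24 -0.82 -2.  ] w23.2 
 turn [-0.03  0.01  0.67] shift [ 0.33 -1.43 -0.05]
scene [299 191  14  13  99] ((560.9781494140625, 137.00689697265625), (89.46244812011719, 35.35405349731445), 46.92153549194336)
top [262 186  34  29 615] ((541.4402465820312, 152.00604248046875), (72.89303588867188, 88.78298950195312), 45.70491409301758)
topB [381 178  39  38 772] ((566.1585693359375, -220.5193634033203), (90.48743438720703, 84.02565002441406), 49.972923278808594)
sceneB [357 239  30  20 551] ((567.49462890625, -216.37551879882812), (92.22923278808594, 86.3225326538086), 48.86729049682617)
```

Run:
```python
from h import *
im=cv2.imread("pics/s11f.png");t=cv2.imread("pics/t11f.png")
a=cv2.resize(im[150:225,240:340],(800,600)[0:2] and (400,300),interpolation=cv2.INTER_CUBIC)
a2=cv2.resize(cv2.imread("pics/s10f.png")[150:225,240:340],(400,300),interpolation=cv2.INTER_CUBIC)
b=cv2.resize(t[140:230,210:330],(400,300),interpolation=cv2.INTER_CUBIC)
b2=cv2.resize(cv2.imread("pics/t10f.png")[140:230,210:330],(400,300),interpolation=cv2.INTER_CUBIC)
cv2.imwrite("pics/c11.png",np.vstack([np.hstack([a,b]),np.hstack([a2,b2])]))
```

```text
(no output)
```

View pics/c11.png

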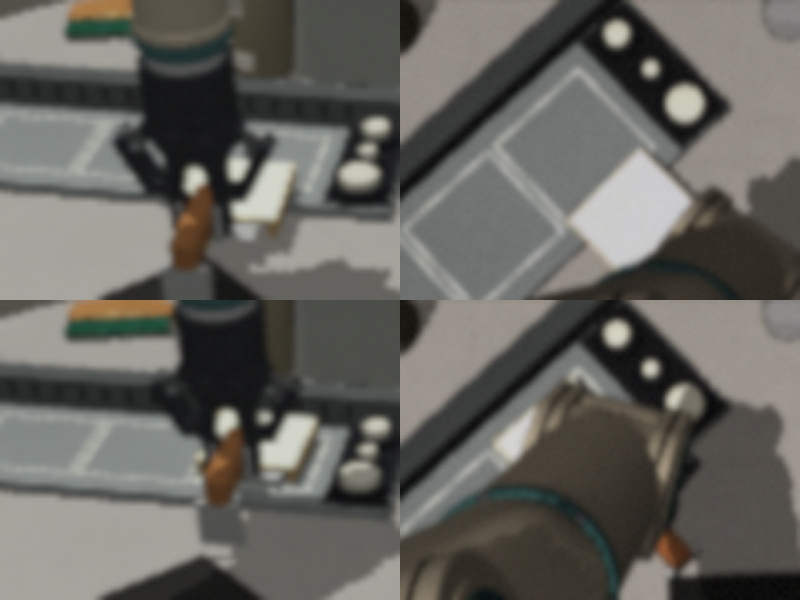

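Run:
```python
from h import *
f=lambda l:(np.array(l)-[400,0])/3.3333+[210,140]-.35
for z in(35,40):
    w=px2w("top",f([(567,220),(640,149),(692,199),(610,270)]),z)[:,:2];d=w[0]-w[1]
    u=np.array([d[1],-d[0]])/np.linalg.norm(d);c=(w[0]+w[1])/2-45*u
    v=c-read_state()["eef_pos"][:2];U=np.array([np.cos(np.radians(43.9)),np.sin(np.radians(43.9))])
    print(z,w.ravel(),np.linalg.norm(d),"yaw",np.degrees(np.arctan2(u[1],u[0])),"c",c,"fwd",v@U,"lat",v@[-U[1],U[0]])
```

```text
35 [534.24 210.96 601.01 145.37 554.12  96.41 488.2  170.16] 93.60193718724871 yaw 45.51285293313495 c [536.09 146.06] fwd 109.21448747799774 lat 3.1126216807576714
40 [533.44 210.04 599.92 144.74 553.23  95.99 487.6  169.43] 93.19156636361318 yaw 45.512852933134965 c [535.15 145.29] fwd 107.99699327283169 lat 3.213070461815134
```

Emit:
apply_moves([
  [0.01,-0.1,0,0,0,0],
  [0.02,-0.2,0,0,0,0],
  [0.01,-0.15,0,0,0,0],
  [0.15,0.014,-0.01,0,0,0],
  [0.3,0.028,-0.01,0,0,0],
  [0.4,0.038,-0.01,0,0,0],
  [0.4,0.038,-0.01,0,0,0],
  [0.4,0.038,-0.01,0,0,0],
  [0.4,0.038,-0.01,0,0,0],
  [0.25,0.024,-0.01,0,0,0],
  [0.15,0.014,-0.005,0,0,0],
  [0,0,0,0,0,0],
])

```text
clock: 33.35
eef_pos: [532.1, 133.9, 75.7]
tool_rot: [-1.566, -0.093, 0.766]
force: [-0.7, 0.6, -3.2]
width: 23.3
```

Run:
```python
from h import *
plan([531.8,133.1,51.5],43.9)
im=get_image("scene")[:,:,::-1];t=get_image("top")[:,:,::-1]
cv2.imwrite("pics/s12f.png",im);cv2.imwrite("pics/t12f.png",t)
a=cv2.resize(im[150:225,240:340],(800,600),interpolation=cv2.INTER_CUBIC);cv2.imwrite("pics/c12.png",a)
```

```text
clk33.4 pos [532.11 133.86  75.71] rpy [-89.75  -5.33  43.9 ] F [-0.7   0.59 -3.17] w23.3 
 turn [-0.03  0.    0.67] shift [-0.02  0.61 -0.01]
```

Emit:
apply_moves([
  [-0.01,0.1,0,0,0,0],
  [-0.015,0.15,0,0,0,0],
  [-0.015,0.15,0,0,0,0],
  [-0.01,0.1,0,0,0,0],
  [-0.007,0.07,0,0,0,0],
  [0,0,0,0,0,0],
])

```text
clock: 34.2
eef_pos: [531.8, 133.7, 52.7]
tool_rot: [-1.566, -0.093, 0.766]
force: [-0.6, -0.6, -1.8]
width: 23.4
```

Emit:
apply_moves([
  [-0.002,0.02,0,0,0,0],
  [-0.002,0.02,0,0,0,0],
  [0,0,0,0,0,0],
])

```text
clock: 34.58
eef_pos: [532.0, 133.8, 51.3]
tool_rot: [-1.567, -0.093, 0.766]
force: [0.3, 0.5, -2.7]
width: 23.2
```

Emit:
apply_moves([
  [-0.003,0.03,0,0,0,0],
  [0,0,0,0,0,0],
])

```text
clock: 34.83
eef_pos: [531.8, 133.8, 50.0]
tool_rot: [-1.566, -0.093, 0.766]
force: [-1.5, -0.2, -1.8]
width: 23.3
```

Emit:
apply_moves([
  [-0.003,0.03,0,0,0,0],
  [0,0,0,0,0,0],
])

```text
clock: 35.08
eef_pos: [531.8, 133.6, 48.8]
tool_rot: [-1.566, -0.093, 0.766]
force: [0.0, -0.0, -2.3]
width: 23.2
```

Emit:
apply_moves([
  [-0.003,0.03,0,0,0,0],
  [0,0,0,0,0,0],
])

```text
clock: 35.33
eef_pos: [531.8, 133.7, 47.6]
tool_rot: [-1.566, -0.093, 0.766]
force: [0.5, -0.3, -1.3]
width: 23.7
```

Run:
```python
from h import *
im=get_image("scene")[:,:,::-1];cv2.imwrite("pics/s13f.png",im)
hsv=cv2.cvtColor(im,cv2.COLOR_BGR2HSV)
m=cv2.inRange(hsv,(4,110,40),(20,255,255));m[:,:270]=0;m[:,320:]=0;m[:165]=0;m[230:]=0
ys,xs=np.nonzero(m);print(len(xs),xs.min(),xs.max(),ys.min(),ys.max(),xs.mean(),ys.mean())
bar=[(x,y,z) for x in(-155,-65) for y in(-12,12) for z in(40,70)]
s=read_state()
for th in(-5,0,5,10):
    q=w2px("scene",spat(th,bar,s,off=96,h=36.5));e=cv2.convexHull(q.astype(np.float32));mm=np.zeros(im.shape[:2],np.uint8);cv2.fillConvexPoly(mm,e.astype(int),1);Y,X=np.nonzero(mm)
    print(th,X.min(),X.max(),Y.min(),Y.max(),X.mean(),Y.mean(),w2px("scene",spat(th,[(-155,-12,40),(-155,12,40),(-155,-12,70),(-150,-20,0),(-150,20,0)],s,off=96,h=36.5)).round(1).tolist())
for y in range(178,216): print(y,"".join("O" if m[y,x] else ("W" if im[y,x].min()>165 else ("d" if im[y,x].max()<60 else ".")) for x in range(270,325)))
```

```text
112 292 301 186 203 296.625 194.58928571428572
-5 290 304 183 206 297.0 194.5 [[298.4, 207.0], [291.6, 206.4], [297.5, 200.4], [302.0, 214.7], [290.9, 213.7]]
0 290 304 183 206 297.10041841004187 194.7071129707113 [[298.1, 206.0], [291.4, 205.4], [297.5, 198.9], [301.6, 214.6], [290.5, 213.5]]
5 290 304 184 205 297.0134529147982 194.2556053811659 [[298.0, 205.0], [291.1, 204.4], [297.5, 197.4], [301.2, 214.3], [290.0, 213.2]]
10 290 304 184 203 296.75961538461536 193.81730769230768 [[297.8, 203.9], [291.0, 203.3], [297.5, 195.9], [300.8, 213.8], [289.6, 212.8]]
178 ...........ddddddddddddddddddddddddd...dddddddddddddddd
179 ............ddddddd.ddddddd.ddddddd.....ddd.......ddddd
180 .............dddddd..dddd.....dddd..WW..dd.........dddd
181 .............ddddddddddd..WW...ddd..WWW.dd..WWWWW......
182 ..............dddddddddd..WWW..ddd..WW..d..WWWWWW......
183 ..............dddddddddd..WWW..dddd....dd..WWWWW.......
184 ...............ddddddddd..WWW..ddddd..dd..WWWWWW.......
185 ................dddddddd..W....dddddddd..WWWWWWW.......
186 ....................dddd....OOOOddddddd..WWWWWW.
[... 1047 characters left out ...]
........................................
205 .......................................................
206 .......................................................
207 .......................................................
208 .......................................................
209 .......................................................
210 .......................................................
211 .......................................................
212 .......................................................
213 .......................................................
214 .......................................................
215 ...................dddd................................
```

Emit:
apply_moves([
  [0,-0.02,0,0,0,0.1],
  [0,-0.02,0,0,0,0.1],
  [0,-0.025,0,0,0,0.1],
  [0,-0.025,0,0,0,0.1],
  [0,-0.025,0,0,0,0.1],
  [0,-0.025,0,0,0,0.1],
  [0,-0.025,0,0,0,0.07],
  [0,0,0,0,0,0],
])

```text
clock: 36.38
eef_pos: [531.8, 133.7, 54.3]
tool_rot: [-1.567, 0.0, 0.767]
force: [-0.2, 0.1, -1.8]
width: 23.3
```

Run:
```python
from h import *
plan([531.8,133.1,54],43.9)
im=get_image("scene")[:,:,::-1]
for y in range(176,196): print(y,"".join("W" if im[y,x].min()>165 else ("d" if im[y,x].max()<60 else ".") for x in range(270,330)))
```

```text
clk36.4 pos [531.8  133.68  54.25] rpy [-89.77   0.02  43.94] F [-0.18  0.13 -1.8 ] w23.3 
 turn [-0.03  0.01 -0.  ] shift [-0.01  0.01 -0.01]
176 dddddddddddddddddddddddddddddddddddddddddddddddddddddddddddd
177 ...ddddddddddddddddddddddddddddddddddddddddddddddddddddddddd
178 .............dddddddddddd.....dddddddddddddddddddddddddddddd
179 ..............ddddddddddd......dddd....ddd........dddddddddd
180 ...............ddddddddd..WWWW.dddd.....d..........ddddddddd
181 ...............ddddddddd..WWWW..ddd....d..WWWWWWW........ddd
182 ................dddddddd..WWWW..dddddddd..WWWWWWW.........dd
183 .................ddddddd..WW....ddddddd..WWWWWWW..........dd
184 ....................ddddd.......ddddddd..WWWWWWW.........ddd
185 ......................ddd.......dddd....WWWWWWWW.........ddd
186 .......................ddd......ddd....WWWWWWWW..........dd.
187 ........................d........dd..WWWWWWWWWW.........ddd.
188 .................................dd..WWWWWWWWW..........ddd.
189 .................................dd..WWWWWWWWW..........ddd.
190 .................................dd..WWWWWWWWW..........d...
191 ..................................d.........................
192 .................................ddd........................
193 .................................dd.........................
194 ............................................................
195 .....................................................dd.....
```

Emit:
apply_moves([
  [-0.15,0,0,0,0,0],
  [-0.3,0,0,0,0,0],
  [-0.3,0,0,0,0,0],
  [0,0,0,0,0,0],
])

```text
clock: 36.92
eef_pos: [508.9, 111.3, 54.4]
tool_rot: [-1.566, 0.001, 0.764]
force: [-0.2, 0.1, -2.4]
width: 23.4
```

Run:
```python
from h import *
plan([531.8,133.1,54],43.9)
im=get_image("scene")[:,:,::-1]
for y in range(176,196): print(y,"".join("W" if im[y,x].min()>165 else ("d" if im[y,x].max()<60 else ".") for x in range(270,330)))
```

```text
clk36.9 pos [508.86 111.32  54.4 ] rpy [-89.72   0.08  43.79] F [-0.19  0.08 -2.37] w23.4 
 turn [-0.04 -0.01 -0.01] shift [ 0.79  0.01 -0.01]
176 dddddddddddddddddddddddddddddddddddddddddddddddddddddddddddd
177 ...ddddddddddddddddddddddddddddddddddddddddddddddddddddddddd
178 ........dddddddddddddddddddddddddd....dddddddddddddddddddddd
179 .........dddddd...ddddddddddddddd......ddd........dddddddddd
180 .........dddddd....ddddddddddddd..WWWW..d..........ddddddddd
181 ..........ddddd....dddd....ddddd..WWWW..d..WWWWWW........ddd
182 ...........ddddd...dddd.....dddd..WWW..d..WWWWWWW.........dd
183 ...........ddddddddddd..WWW..ddd..WWW..d..WWWWWW..........dd
184 ............dddddddddd..WWW..ddd..WW..d..WWWWWWW.........ddd
185 ............dddddddddd..WWWW.dddd....dd..WWWWWWW.........ddd
186 .............ddddddddd..WWWW..dddd..dd..WWWWWWW..........dd.
187 ..............dddddddd..WW....ddddddd..WWWWWWWW.........ddd.
188 .................ddddd........ddddddd..WWWWWWW..........ddd.
189 ..................dddd.......ddddddd..WWWWWWWW..........ddd.
190 ...................dddd......ddddd....WWWWWWWW..............
191 ......................d.......ddd.........................WW
192 ...............................ddd......................WWWW
193 ...............................dd.......................WWWW
194 ...............................dd...........................
195 ...............................dd...........................
```

Board stays put while the blade slides out. Continue the withdrawal and then raise.

Emit:
apply_moves([
  [-0.3,0,0,0,0,0],
  [-0.3,0,0,0,0,0],
  [-0.3,0,0,0,0,0],
  [-0.3,0,0,0,0,0],
  [-0.3,0,0,0,0,0],
  [-0.2,0,0,0,0,0],
  [0,-0.3,0,0,0,0],
  [0,-0.5,0,0,0,0],
  [0,-0.5,0,0,0,0],
  [0,0,0,0,0,0],
])

```text
clock: 38.22
eef_pos: [462.8, 65.9, 107.8]
tool_rot: [-1.569, -0.003, 0.767]
force: [0.4, 0.6, -1.3]
width: 23.2
```

```bash
cat >> h.py <<'E'
def rect(I,n,z,roi,th=175):
    "refined board: min-area rect (world) of the bright blob in roi; prints centre, size, angle"
    x0,y0,x1,y1=roi;k=6
    g=cv2.resize(I.min(2)[y0:y1,x0:x1],None,fx=k,fy=k,interpolation=cv2.INTER_CUBIC);m=(g>th).astype(np.uint8)
    N,l,st,_=cv2.connectedComponentsWithStats(m)
    if N<2: print(n,"none");return
    i=1+st[1:,4].argmax();cn=cv2.findContours((l==i).astype(np.uint8),0,1)[0][0][:,0].astype(float)
    w=px2w(n,(cn+.5)/k-.5+[x0,y0],z)[:,:2].astype(np.float32);r=cv2.minAreaRect(w);h=cv2.convexHull(w)
    M=cv2.moments(h);print(n,"rect c",np.array(r[0]),"size",np.array(r[1]),"ang%.1f"%r[2],"centroid",M["m10"]/M["m00"],M["m01"]/M["m00"],"area%.0f"%M["m00"])
E
python3 - <<'E'
from h import *
plan([531.8,133.1,54],43.9)
im=get_image("scene")[:,:,::-1];t=get_image("top")[:,:,::-1];cv2.imwrite("pics/t14f.png",t);cv2.imwrite("pics/s14f.png",im)
for th in(160,180):
    rect(t,"top",35,(230,150,290,212),th);rect(im,"scene",35,(283,170,325,197),th)
    rect(t,"top",20,(340,160,430,230),th);rect(im,"scene",20,(330,225,400,275),th)
E
```

```text
clk38.2 pos [462.77  65.91 107.83] rpy [-89.89  -0.17  43.97] F [ 0.36  0.57 -1.33] w23.2 
 turn [-0.01  0.01  0.02] shift [2.41 1.35 0.01]
top rect c [605.51 216.16] size [ 92.09 114.48] ang43.3 centroid 608.0096985566067 216.29448970529972 area9549
scene rect c [612.   194.84] size [111.31  61.87] ang43.8 centroid 615.4320655341456 198.18271032087688 area5782
top rect c [ 566.44 -220.85] size [95.93 90.47] ang49.2 centroid 566.6185063546366 -220.89843827035125 area8473
scene rect c [ 567.94 -215.  ] size [102.7   92.25] ang47.7 centroid 568.0200809436074 -215.11213150115694 area9221
top rect c [610.   212.85] size [88.59 91.14] ang45.7 centroid 609.2281306627341 212.6218505464945 area7789
scene rect c [622.52 201.2 ] size [81.93 53.26] ang47.1 centroid 627.573274724527 202.12217309702686 area3470
top rect c [ 566.13 -220.42] size [92.13 85.46] ang49.8 centroid 566.3461807249288 -220.48344115565342 area7734
scene rect c [ 567.22 -217.05] size [92.17 85.61] ang49.0 centroid 567.2355816508092 -217.03431877041467 area7805
```

Emit:
apply_moves([
  [0,0,0,0,0.96,0],
  [0,0,0,0,0.96,0],
  [0,0,0,0,0.96,0],
  [0,0,0,0,0.96,0],
  [0,0,0,0,0.96,0],
  [0,0,0,0,0.96,0],
  [0,0,0,0,0.96,0],
  [0,0,0,0,0.96,0],
  [0,0,0,0,0.96,0],
  [0,0,0,0,0.96,0],
  [0,0,0,0,0.96,0],
  [0,0,0,0,0,0],
])

```text
clock: 39.83
eef_pos: [460.7, 65.4, 105.4]
tool_rot: [-1.573, 0.005, -0.706]
force: [-0.0, -0.7, -2.5]
width: 23.3
```

Run:
```python
from h import *
plan([412.7,-89.4,70],-40.5)
```

```text
clk39.8 pos [460.67  65.36 105.39] rpy [-90.11   0.28 -40.46] F [-0.02 -0.73 -2.53] w23.3 
 turn [ 0.01  0.   -0.03] shift [ 1.6   0.88 -3.72]
```

Emit:
apply_moves([
  [0.32,0,-0.74,0,0,0],
  [0.32,0,-0.74,0,0,0],
  [0.32,0,-0.74,0,0,0],
  [0.32,0.4,-0.75,0,0,0],
  [0.32,0.48,-0.75,0,0,0],
  [0,0,0,0,0,0],
  [0,0,0,0,0,0],
])

```text
clock: 40.7
eef_pos: [413.1, -88.7, 70.7]
tool_rot: [-1.57, 0.005, -0.707]
force: [-0.3, 0.5, -1.7]
width: 23.0
```

Run:
```python
from h import *
plan([412.7,-89.4,40.5],-40.5)
print(read_state()["qpos"])
im=get_image("scene")[:,:,::-1];t=get_image("top")[:,:,::-1]
for th in(170,180):
    rect(t,"top",20,(340,160,430,230),th);rect(im,"scene",20,(340,225,400,275),th)
rect(t,"top",35,(230,150,290,212),180)
```

```text
clk40.7 pos [413.08 -88.75  70.74] rpy [-89.96   0.29 -40.5 ] F [-0.26  0.49 -1.71] w23.0 
 turn [-0.01  0.   -0.04] shift [ 0.    0.76 -0.02]
[-0.29  0.74  0.67  2.27 -1.07  0.5   2.12]
top rect c [ 566.32 -220.46] size [92.21 86.11] ang49.6 centroid 566.5270391482394 -221.5352671912888 area7662
scene rect c [ 567.55 -216.84] size [96.3  87.49] ang48.4 centroid 567.7181421304309 -218.21828577480815 area8080
top rect c [ 566.1  -220.25] size [90.15 83.77] ang49.5 centroid 566.3717863858529 -221.33729477393894 area7285
scene rect c [ 567.28 -217.35] size [91.89 84.91] ang48.8 centroid 567.3078152099771 -218.52657099175158 area7544
top rect c [610.1  212.71] size [86.33 88.94] ang46.3 centroid 609.2609262846073 212.44063240077327 area7433
```

Emit:
apply_moves([
  [0,0.2,-0.02,0,0,-0.03],
  [0,0.3,0,0,0,0],
  [0,0.25,0,0,0,0],
  [0,0,0,0,0,0],
  [0,0,0,0,0,0],
])

```text
clock: 41.42
eef_pos: [412.8, -89.3, 41.1]
tool_rot: [-1.571, -0.0, -0.707]
force: [-0.1, 0.1, -1.3]
width: 23.3
```

Run:
```python
from h import *
plan([489,-154,40.5],-40.5)
print(read_state()["qpos"])
```

```text
clk41.4 pos [412.79 -89.35  41.1 ] rpy [-89.99  -0.02 -40.48] F [-0.13  0.08 -1.32] w23.3 
 turn [-0.  0.  0.] shift [2.5  0.01 0.01]
[-0.15  0.74  0.44  2.29 -1.08  0.33  2.11]
```

Emit:
apply_moves([
  [0.15,0,0,0,0,0],
  [0.3,0,0,0,0,0],
  [0.3,0,0,0,0,0],
  [0.3,0,0,0,0,0],
  [0.3,0,0,0,0,0],
  [0.3,0,0,0,0,0],
  [0.3,0,0,0,0,0],
  [0.3,0,0,0,0,0],
  [0.25,0,0,0,0,0],
  [0,0,0,0,0,0],
  [0,0,0,0,0,0],
])

```text
clock: 42.8
eef_pos: [487.9, -154.4, 40.7]
tool_rot: [-1.571, 0.001, -0.708]
force: [0.3, -0.0, -1.8]
width: 23.3
```

Run:
```python
from h import *
plan([489,-154,40.5],-40.5)
im=get_image("scene")[:,:,::-1];t=get_image("top")[:,:,::-1]
for th in(100,140,170): rect(im,"scene",20,(345,225,400,275),th);rect(t,"top",20,(370,170,430,230),th)
```

```text
clk42.8 pos [ 487.87 -154.38   40.66] rpy [-89.99   0.07 -40.56] F [ 0.3  -0.03 -1.75] w23.3 
 turn [-0.   -0.01 -0.01] shift [0.02 0.   0.03]
scene rect c [ 573.88 -217.26] size [263.71 153.76] ang45.4 centroid 575.4693406371182 -223.7992012545376 area34450
top rect c [ 600.85 -219.39] size [186.84 111.16] ang87.6 centroid 614.1653922832342 -241.19207758319988 area12382
scene rect c [ 574.22 -217.59] size [263.71 152.81] ang45.4 centroid 576.0292778914089 -225.69734256044578 area33535
top none
scene rect c [ 556.16 -230.45] size [60.07 86.53] ang49.3 centroid 556.2885370816853 -240.61285393762847 area3557
top none
```

Emit:
apply_moves([
  [0,-0.1,0,0,0,0],
  [0,-0.1,0,0,0,0],
  [0,-0.15,0,0,0,0],
  [0,-0.2,0,0,0,0],
  [0,-0.3,0,0,0,0],
  [0,-0.3,0,0,0,0],
  [0,-0.3,0,0,0,0],
  [0,-0.2,0,0,0,0],
  [0,-0.1,0,0,0,0],
  [0,0,0,0,0,0],
  [0,0,0,0,0,0],
])

```text
clock: 44.28
eef_pos: [488.2, -154.7, 110.5]
tool_rot: [-1.571, 0.001, -0.708]
force: [0.2, 0.8, -3.0]
width: 23.1
```

Run:
```python
from h import *
plan([460,227,112],43.9)
F=[read_state()["force"][2]]
im=get_image("scene")[:,:,::-1];t=get_image("top")[:,:,::-1];cv2.imwrite("pics/s15f.png",im);cv2.imwrite("pics/t15f.png",t)
F.append(read_state()["force"][2]);print(F)
# edge contrast of predicted board outlines, for several droops / offsets
g=cv2.GaussianBlur(im[:,:,0].astype(float),(3,3),0);s=read_state()
from itertools import product
res=[]
for th,dx,dy in product(range(-4,31,2),range(-10,25,3),(-6,-3,0,3,6)):
    C=[(-45+dx,48+dy,23),(45+dx,48+dy,23),(45+dx,-48+dy,23),(-45+dx,-48+dy,23)]
    def val(sc):
        P=[]
        cx,cy=dx,dy
        for (a,b) in((1,2),(2,3)):
            A=np.array(C[a]);B=np.array(C[b])
            for f in np.linspace(.1,.9,15):
                p=A*(1-f)+B*f;P.append([cx+(p[0]-cx)*sc,cy+(p[1]-cy)*sc,p[2]])
        q=w2px("scene",spat(th,P,s,off=96,h=36.5));return cv2.remap(g.astype(np.float32),q[:,:1].astype(np.float32),q[:,1:].astype(np.float32),1).ravel()
    res.append((np.mean(val(.9)-val(1.1)),th,dx,dy))
print(sorted(res)[-6:])
```

```text
clk44.3 pos [ 488.16 -154.66  110.47] rpy [-90.01   0.04 -40.56] F [ 0.2   0.83 -3.  ] w23.1 
 turn [ -0.   -10.56  -0.01] shift [ 6.11 -0.04  7.36]
[np.float64(-2.9968654984166303), np.float64(-2.608884671215231)]
[(np.float32(46.838085), 6, 8, 0), (np.float32(47.635654), 6, 11, -3), (np.float32(48.25565), 8, 11, 3), (np.float32(48.466373), 4, 5, -6), (np.float32(48.837254), 4, 8, -6), (np.float32(49.480183), 6, 8, -3)]
```

Emit:
apply_moves([
  [0,-0.1,0,0,-0.3,0],
  [0,-0.15,0,0,-0.7,0],
  [0,-0.1,0,0,-1,0],
  [0,0,0,0,-1,0],
  [0,0,0,0,-1,0],
  [0,0,0,0,-1,0],
  [0,0,0,0,-1,0],
  [0,0,0,0,-1,0],
  [0,0,0,0,-1,0],
  [0,0,0,0,-1,0],
  [0,0,0,0,-1,0],
  [0,0,0,0,-0.56,0],
])

```text
clock: 45.88
eef_pos: [488.3, -155.2, 124.9]
tool_rot: [-1.571, 0.0, 0.771]
force: [-0.4, 0.1, -2.9]
width: 23.2
```

Run:
```python
from h import *
plan([453,223,125],43.9)
```

```text
clk45.9 pos [ 488.3  -155.25  124.93] rpy [-90.03   0.03  44.15] F [-0.38  0.07 -2.91] w23.2 
 turn [ 0.    0.03 -0.  ] shift [ 5.92 -0.    7.43]
```

Emit:
apply_moves([
  [0.12,0,0.15,0,0.03,0],
  [0.24,0,0.3,0,0,0],
  [0.36,0,0.45,0,0,0],
  [0.4,0,0.5,0,0,0],
  [0.4,0,0.5,0,0,0],
  [0.4,0,0.5,0,0,0],
  [0.4,0,0.5,0,0,0],
  [0.4,0,0.5,0,0,0],
  [0.4,0,0.5,0,0,0],
  [0.4,0,0.5,0,0,0],
  [0.4,0,0.5,0,0,0],
  [0.4,0,0.5,0,0,0],
])

```text
clock: 47.38
eef_pos: [463.2, 122.8, 124.8]
tool_rot: [-1.57, 0.0, 0.763]
force: [0.6, 0.4, -1.9]
width: 23.0
```

Emit:
apply_moves([
  [0.4,0,0.5,0,0,0],
  [0.4,0,0.5,0,0,0],
  [0.32,0,0.4,0,0,0],
  [0.24,0,0.3,0,0,0],
  [0.16,0,0.2,0,0,0],
  [0.08,0,0.13,0,0,0],
  [0,0,0,0,0,0],
])

```text
clock: 48.25
eef_pos: [454.2, 223.7, 124.8]
tool_rot: [-1.571, 0.0, 0.762]
force: [0.7, -0.0, -2.1]
width: 23.1
```

```bash
cat > fit.py <<'E'
from h import *
from itertools import product
def fit(im,cam,edges,ths,dxs,dys,off=96,h=36.5,k=6):
    g=cv2.GaussianBlur(im[:,:,2].astype(np.float32),(3,3),0);s=read_state();res=[]
    for th,dx,dy in product(ths,dxs,dys):
        C=np.array([(-45+dx,48+dy,23),(45+dx,48+dy,23),(45+dx,-48+dy,23),(-45+dx,-48+dy,23)],float);o=np.array([dx,dy,23]);v=0
        P=np.array([C[a]*(1-f)+C[b]*f for a,b in edges for f in np.linspace(.1,.9,15)])
        S=[cv2.remap(g,*np.split(w2px(cam,spat(th,o+(P-o)*sc,s,off,h)).astype(np.float32),2,1),1).ravel() for sc in(.9,1.1)]
        res.append((float(np.mean(S[0]-S[1])),th,dx,dy))
    return sorted(res)[-5:]
E
python3 - <<'E'
from fit import *
plan([453,223,125],43.9);print(read_state()["qpos"])
im=get_image("scene")[:,:,::-1];t=get_image("top")[:,:,::-1];cv2.imwrite("pics/s16f.png",im);cv2.imwrite("pics/t16f.png",t)
r=np.arange
print(fit(im,"scene",((1,2),(2,3)),r(0,16,2),r(-8,25,3),(-8,-4,0,4,8)))
print(fit(t,"top",((0,1),(1,2)),(6,),r(-8,25,3),r(-9,10,3)))
E
```

```text
clk48.2 pos [454.24 223.66 124.81] rpy [-90.     0.01  43.68] F [ 0.66 -0.04 -2.11] w23.1 
 turn [-0.   -0.03 -0.  ] shift [-0.03 -0.    0.01]
[-0.77  0.62  0.39  2.02 -0.41  0.58  2.23]
[(41.3758544921875, np.int64(6), np.int64(-2), 0), (41.5743522644043, np.int64(4), np.int64(-2), 0), (41.5988883972168, np.int64(6), np.int64(-5), 0), (41.946250915527344, np.int64(4), np.int64(-8), 0), (42.08858108520508, np.int64(4), np.int64(-5), 0)]
[(25.550762176513672, 6, np.int64(19), np.int64(-6)), (28.047636032104492, 6, np.int64(13), np.int64(-9)), (28.110240936279297, 6, np.int64(13), np.int64(-6)), (28.898344039916992, 6, np.int64(16), np.int64(-6)), (28.913921356201172, 6, np.int64(16), np.int64(-9))]
```

Run:
```python
from fit import *
F=[]
for i in range(4): t=get_image("top")[:,:,::-1];F.append(read_state()["force"][2])
print(np.array(F))
im=cv2.imread("pics/s16f.png")
C=[(-45+7,48,23),(45+7,48,23),(45+7,-48,23),(-45+7,-48,23)]
print(w2px("scene",spat(6,C)).round(),w2px("top",spat(6,C)).round())
f=lambda I,a,b,c,d,k:[print(y,"".join("W" if I[y,x].min()>165 else ("w" if I[y,x].min()>135 else ("d" if I[y,x].max()<60 else ".")) for x in range(a,b,k))) for y in range(c,d,k)]
f(im,250,325,155,195,1)
f(t,190,300,140,230,2)
```

```text
[-2.47 -2.74 -1.25 -3.06]
[[258. 173.]
 [266. 165.]
 [290. 167.]
 [283. 175.]] [[227. 229.]
 [208. 207.]
 [233. 185.]
 [252. 206.]]
155 dddd...ddddddddddddddd...ddddd....wwwwwwwwww................ddd............
156 dddd..ddddddd.dddddddd...ddddd....wwwwwwwwwww...............ddd............
157 dddddddddddd...ddddddd..dddddd....wwwwwwwwwwwww.............ddd............
158 ddddddddddddd..dddddddddddddd.....wwwwwwwwwwwww.............ddd............
159 .ddddddddddd....ddddddddddd.......wwwwwwwwwwwww.............ddd............
160 .dddddddddd......ddddddddd..wwwwwwwwwwwwwwwwwww.............ddd............
161 ..ddddddddd..ww..ddddddddd..wwwwwwwwwwwwwwwwwwww...........dddd............
162 w....dddddd..w...dddddddd..wwwwwwwwwwwwwwwwwwwww...........dddd............
163 ww.....dddd......dddddd...wWWWWWWwwwwwwwwwwwwwww...........dddd............
164 wwwww...dddd.....dddd...wWWWWWWWWWWWWWWwwwwwwwww...........dddd............
165 wwwwww..dddd......ddd.wWWWWWWWWWWWWWWWWwwwwwwwww...........dddd............
166 ...................dd.wWWWWWWWWWWWWWWWw..wwwwwww..........ddddd............
167 ....
[... 4231 characters left out ...]
..ddddddd.wWWWw...dd.....dd.............
208 .................ddddddddd.ww..dddddd..d...............
210 .................dddddddddd...dddddddddd...............
212 .................dddddddddddddddddddddd................
214 ...............w.ddddddddddddddddddddd.................
216 .................dddddddddddddddddddd..................
218 ..................dddddddddddddddddd...................
220 .............dd...dddddddddddddddddd...................
222 .............ddd..dddddddddddddddd...................dd
224 ............dddd..dddddddddddddddd................ddddd
226 ............dddddddddddddddddddddd................ddddd
228 ...........dddddddddddddddddddddd.................ddddd
```

Emit:
apply_moves([
  [-0.03,0.1,0.01,0,-0.03,0],
  [0,0.25,0,0,0,0],
  [0,0.3,0,0,0,0],
  [0,0.3,0,0,0,0],
  [0,0.25,0,0,0,0],
  [0,0.15,0,0,0,0],
  [0,0.12,0,0,0,0],
  [0,0.1,0,0,0,0],
  [0,0.1,0,0,0,0],
  [0,0.09,0,0,0,0],
  [0,0,0,0,0,0],
  [0,0,0,0,0,0],
])

```text
clock: 50.05
eef_pos: [453.3, 223.2, 54.5]
tool_rot: [-1.571, -0.0, 0.766]
force: [0.1, 0.6, -2.4]
width: 23.0
```

Emit:
apply_moves([
  [-0.15,0,0,0,0,0],
  [-0.25,0,0,0,0,0],
  [-0.1,0,0,0,0,0],
  [0,0,0,0,0,0],
])

```text
clock: 50.55
eef_pos: [438.5, 208.9, 54.5]
tool_rot: [-1.571, 0.0, 0.766]
force: [0.3, 0.1, -1.9]
width: 23.3
```

Run:
```python
from fit import *
plan([453,223,54.5],43.9)
im=get_image("scene")[:,:,::-1];cv2.imwrite("pics/s17f.png",im);t=get_image("top")[:,:,::-1]
c,s=np.cos(np.radians(43.9)),np.sin(np.radians(43.9));R=np.array([[c,-s],[s,c]])
P=np.c_[np.array([(45,48),(45,-48),(-45,-48),(-45,48)])@R.T+[528.2,293.4],[35]*4]
print(w2px("scene",P).round(1).tolist(),w2px("top",P).round(1).tolist())
f=lambda I,a,b,c,d,k:[print(y,"".join("W" if I[y,x].min()>165 else ("w" if I[y,x].min()>135 else ("d" if I[y,x].max()<60 else ".")) for x in range(a,b,k))) for y in range(c,d,k)]
f(im,245,295,172,196,1)
```

```text
clk50.5 pos [438.51 208.88  54.53] rpy [-89.99   0.01  43.89] F [ 0.3   0.12 -1.92] w23.3 
 turn [-0. -0. -0.] shift [0.51 0.   0.  ]
[[268.0, 177.0], [291.4, 178.6], [285.1, 189.7], [260.6, 187.8]] [[211.4, 207.7], [234.9, 186.5], [254.3, 207.3], [230.7, 228.9]]
172 dddd.ddddddddddddddddddddddddddddddddddddddddd....
173 dddddddddddddddddddddddddddddddddddddddddddddddddd
174 dddddddddddddddddddddddddddddddddddddddddddddddddd
175 dddddddddddddddddddddddddddddddddddddddddddddddddd
176 ...dddddddddddddddddddddddd..ddddddddddddddddddddd
177 ....ddddddddddddd...dddddd....ddd...........dddddd
178 ww..dddddddddddd.....dddd..WW..d..wwwwww.......ddd
179 www..ddddddddddd.....dddd..Ww.dd.wWWWWWWWWWWw.....
180 ww....dddddddddd..ww..dddd....d..WWWWWWWWWWWw....w
181 ......dddddddddd..www.ddddd..dd.wWWWWWWWWWWW...www
182 .......ddddddddd..www.dddddddd..WWWWWWWWWWWw...wwW
183 .........ddddddd......ddddddd..WWWWWWWWWWWW....wwW
184 ............ddddd.....dddddd..wWWWWWWWWWWWw....wWW
185 .............dddd.....dddd...wWWWWWWWWWWWw....wwWW
186 .............ddd.......ddd.wWWWWWWWWWWWWWw....wWWW
187 ........................dd.wWWWWWWWWWWWWw....wWWWW
188 ........................dd.wWWWWWWWWWWWW....wwWWWW
189 ........................dd...wwwwwwwwWWw....wwwWWw
190 ..w.....................ddd................www....
191 wwwwwwwwwww..............dd................www....
192 wwwwwwwwwwww.............d..wwwww.........wwww....
193 wwwwwwwwwww..............d..wwwwwww.......wwww....
194 .......www..................wwwwwww......wwww.....
195 .............................wwwww..wwwwwwwww.....
```

Emit:
apply_moves([
  [-0.2,0,0,0,0,0],
  [-0.3,0,0,0,0,0],
  [-0.3,0,0,0,0,0],
  [-0.3,0,0,0,0,0],
  [-0.3,0,0,0,0,0],
  [-0.3,0,0,0,0,0],
  [-0.2,0,0,0,0,0],
  [0,0,0,0,0,0],
])

```text
clock: 51.65
eef_pos: [383.3, 155.8, 54.4]
tool_rot: [-1.571, 0.001, 0.765]
force: [0.7, 0.5, -1.3]
width: 23.4
```

Run:
```python
from fit import *
plan([453,223,54.5],43.9);print(read_state()["qpos"])
im=get_image("scene")[:,:,::-1];cv2.imwrite("pics/s18f.png",im);t=get_image("top")[:,:,::-1];cv2.imwrite("pics/t18f.png",t)
f=lambda I,a,b,c,d,k:[print(y,"".join("W" if I[y,x].min()>165 else ("w" if I[y,x].min()>135 else ("d" if I[y,x].max()<60 else ".")) for x in range(a,b,k))) for y in range(c,d,k)]
f(im,245,295,175,194,1)
```

```text
clk51.6 pos [383.33 155.8   54.45] rpy [-90.     0.06  43.85] F [ 0.66  0.48 -1.25] w23.4 
 turn [-0.   -0.01 -0.01] shift [ 2.42 -0.    0.  ]
[-0.62  0.67  0.24  2.3  -0.68  0.24  2.58]
175 dddddddddddddddddddddddddddddddddddddddddddddddddd
176 ddddddddddddddddddddddd........ddddddddddddddddddd
177 dddddddddddddddddddddd......................dddddd
178 dddddddddddddddddddddd..wWWWWWWWWwwwwwww.......ddd
179 dddddddddddddddddddddd...wwwwWWWWWWWWWWWWWWWw.....
180 dddddddddddddddddddddddd......WWWWWWWWWWWWWWw....w
181 ddddddddddddddddddd....ddddd..wWWWWWWWWWWWWW...www
182 .dddddddddddddddddd.ww..dddd..WWWWWWWWWWWWWw...wwW
183 ..dddddddddddddddd..WWw.dddd.wWWWWWWWWWWWWW....wwW
184 ...ddddddddddddddd.wWWw.dddd.wWWWWWWWWWWWWw....wWW
185 ...ddddddddddddddd.wWWw.ddd..WWWWWWWWWWWWw....wWWW
186 d..ddddddddddddddd.wWWW..dd.wWWWWWWWWWWWWw....wWWW
187 dd.ddddddd..dddddd.wWWW..d..WWWWWWWWWWWWw....wWWWW
188 ddddddddd....ddddd..www.dd..WWWWWWWWWWWW....wwWWWW
189 ddddddddd....dddddd....ddd...wwwwwwwwWWw....wwwWWW
190 ddddddddd.....dddddd..dddd.................wwwwwww
191 ddddddddd.....dddddddddddd.................www....
192 dddddddd..ww..ddddddddddd.................wwww....
193 dddddddd.......ddddddddd..................wwww....
```

Emit:
apply_moves([
  [0,-0.3,0,0,0,0],
  [0,-0.5,0,0,0,0],
  [0,-0.6,0,0,0,0],
  [0,-0.3,0,0,0,0],
  [0,0,0,0,1,0],
  [0,0,0,0,1,0],
  [0,0,0,0,1,0],
  [0,0,0,0,1,0],
  [0,0,0,0,1,0],
  [0,0,0,0,1,0],
  [0,0,0,0,1,0],
  [0,0,0,0,1,0],
])

```text
clock: 53.25
eef_pos: [383.9, 156.7, 122.2]
tool_rot: [-1.571, 0.0, -0.355]
force: [0.0, -0.6, -2.4]
width: 23.5
```

Run:
```python
from h import *
plan([433.7,46,70],-87);print(read_state()["qpos"])
t=get_image("top")[:,:,::-1];im=get_image("scene")[:,:,::-1]
for th in(150,165,180): rect(t,"top",35,(200,180,262,235),th);rect(t,"top",35,(237,155,290,212),th)
```

```text
clk53.2 pos [383.94 156.69 122.16] rpy [-90.02   0.03 -20.31] F [ 0.01 -0.65 -2.37] w23.5 
 turn [ 0.    8.34 -0.  ] shift [2.83 1.3  1.1 ]
[-0.97  0.64  0.78  2.26 -0.87  0.57  1.7 ]
top rect c [553.77 250.81] size [104.79 150.29] ang58.9 centroid 550.6560287654729 259.1095681890408 area11780
top rect c [581.56 228.11] size [111.37 167.14] ang43.4 centroid 589.4721241339068 224.2526920326115 area13893
top rect c [554.05 250.24] size [101.82 149.28] ang58.3 centroid 551.0449471556808 258.3866191143737 area11420
top rect c [584.44 231.1 ] size [102.41 169.31] ang56.1 centroid 587.093340590629 224.96232684050347 area13134
top rect c [528.28 266.19] size [83.37 89.84] ang45.4 centroid 531.9020988922001 265.70937113152536 area6852
top rect c [610.16 212.3 ] size [87.42 89.26] ang45.7 centroid 609.3629496692986 212.39208737755504 area7539
```

Emit:
apply_moves([
  [0,0,0,0,0.93,0],
  [0,0,0,0,0.93,0],
  [0,0,0,0,0.93,0],
  [0,0,0,0,0.93,0],
  [0,0,0,0,0.93,0],
  [0,0,0,0,0.93,0],
  [0,0,0,0,0.93,0],
  [0,0,0,0,0.93,0],
  [0,0,0,0,0.9,0],
  [0,0,0,0,0,0],
])

```text
clock: 54.6
eef_pos: [383.9, 156.5, 122.1]
tool_rot: [-1.572, -0.0, -1.511]
force: [0.2, -0.1, -2.3]
width: 22.9
```

Emit:
apply_moves([
  [0.56,0,0.22,0,0,0],
  [0.56,0,0.22,0,0,0],
  [0.56,0,0.22,0,0,0],
  [0.56,0,0.22,0,0,0],
  [0.56,0,0.22,0,0,0],
  [0,0.6,0,0,0,0],
  [0,0.6,0,0,0,0],
  [0,0,0,0,0,0],
  [0,0,0,0,0,0],
])

```text
clock: 55.72
eef_pos: [434.7, 46.6, 75.1]
tool_rot: [-1.57, -0.0, -1.514]
force: [-0.1, -0.2, -1.9]
width: 23.2
```

Run:
```python
from h import *
plan([433.7,46,38.5],-87);print(read_state()["qpos"])
t=get_image("top")[:,:,::-1];cv2.imwrite("pics/t20f.png",t);im=get_image("scene")[:,:,::-1];cv2.imwrite("pics/s20f.png",im)
f=lambda I,a,b,c,d,k:[print(y,"".join("W" if I[y,x].min()>165 else ("w" if I[y,x].min()>135 else ("d" if I[y,x].max()<60 else ".")) for x in range(a,b,k))) for y in range(c,d,2)]
f(t,200,300,155,240,1)
```

```text
clk55.7 pos [434.75  46.57  75.09] rpy [-89.94  -0.02 -86.77] F [-0.14 -0.17 -1.91] w23.2 
 turn [-0.01  0.03  0.  ] shift [ 0.01  0.91 -0.03]
[-0.66  0.77  0.76  2.24 -1.09  0.57  1.01]
155 ...............wwwwwwwwwwwwwwwwwwwwwww......ddd.d.ddddddddd........dddddddddddddddddddddddddd....www
157 .............wwwwwwwwwwwwwwwwwwwwww.......dd.ddd.dddddddd............ddddddddddddddd...dddddddd....w
159 www...wwwwwwwwwwwwwwwwwwwwwwwww.w.......d...ddddddddddd................ddddddddddd..wWw.ddddddddd...
161 wwwwwwwwwwwwwwwwwwwwwwwwwwwwww.......dd..d..dddddddd.........wwwww.......ddddddddd.wWWw.dddddddddd..
163 wwwwwwwwwwwwwwwwwwwwwwwwwwwww......ddddd..dddddddd..........wWWwwwww.......dddddddd....ddddddddddddd
165 wwwwwwwwwwwwwwwwwwwwwwwwww..........d..ddddddddd..........wWWWWWWwwwww......dddddddddddddddd.......d
167 wwwwwwwwwwwwwwwwwwwwwwwww......dd....ddddddddd.........wwWWWWWWWWWWwwww.......dddddddddddd..wWWWWWw.
169 wwwwwwwwwwwwwwwwwwwwwww.....ddd.....dddddddd........wwwWWWWWWWWWWWWWWw..........ddddddddd.wWWWWWWWWW
171 wwwwwwwwwwwwwwwwwwwww.....dddd....ddddddd.........wwWWWWWWWWWWWWWWWWW
[... 2901 characters left out ...]
......................................................................
229 ..................................d.................................................................
231 ..........................dddddddd..................................................................
233 ................dd....ddddddddddddd.................................................................
235 .........ddddddddddddddddd.dddddddddd...............................................................
237 ......ddddddddddddddddddddddddddddddddd.............................................................
239 ddddddddddd..d.ddddddddddddddddd..dddddd............................................................
```

Run:
```python
from h import *
t=cv2.imread("pics/t20f.png");g=t.min(2).astype(np.float32)
from scipy.optimize import minimize
def P(c,yaw,sc=1,z=35):
    a=np.radians(yaw);R=np.array([[np.cos(a),-np.sin(a)],[np.sin(a),np.cos(a)]])
    return np.c_[np.array([(45,48),(45,-48),(-45,-48),(-45,48)])*sc@R.T+c,[z]*4]
def fit(x0,y0,edges):
    best=None
    def cost(p):
        v=0
        A,B=P(p[:2],p[2],(45-4)/45),P(p[:2],p[2],(45+4)/45)
        I=[]
        for C in(A,B):
            L=np.array([C[a]*(1-f)+C[b]*f for a,b in edges for f in np.linspace(.12,.88,20)])
            q=w2px("top",L).astype(np.float32);I.append(cv2.remap(g,q[:,:1],q[:,1:],1).ravel())
        return -np.mean(I[0]-I[1])
    from itertools import product
    r=[(cost((x0+a,y0+b,y)),x0+a,y0+b,y) for a,b,y in product(np.arange(-24,25,3),np.arange(-30,31,3),np.arange(34,56,3))]
    b=min(r);m=minimize(cost,b[1:],method="Nelder-Mead",options=dict(initial_simplex=np.array(b[1:])+np.array([[0,0,0],[3,0,0],[0,3,0],[0,0,3]])));return m.x,m.fun
print("A",fit(608,211,((0,1),(1,2))))
print("B",fit(528,267,((2,3),(3,0))), fit(528,267,((2,3),(3,0),(1,2))))
print(px2w("top",[(220.5,209.5),(262.5,206.5),(239,226),(241.5,208)],35))
```

```text
Traceback (most recent call last):
  File "h.py", line 8, in w2px
    c=calibration(n);M=c["world_from_camera"];p=(np.atleast_2d(P)-M[:3,3])@M[:3,:3]
ValueError: time passes only in moves, steps and waits
```

```bash
sed -i 's/^import numpy as np,cv2$/import numpy as np,cv2,functools\ncalibration=functools.lru_cache(None)(calibration)/' h.py
cat > pl.py <<'E'
from h import *
from scipy.optimize import minimize
from itertools import product
def P(c,yaw,d=0,z=35):
    a=np.radians(yaw);R=np.array([[np.cos(a),-np.sin(a)],[np.sin(a),np.cos(a)]])
    return np.c_[np.array([(45+d,48+d),(45+d,-48-d),(-45-d,-48-d),(-45-d,48+d)])@R.T+c,[z]*4]
def fitb(t,x0,y0,edges,z=35,yaws=range(34,56,3)):
    "board pose in the top view by edge contrast; edges: 0 front,1 -y side,2 rear,3 +y side"
    g=t.min(2).astype(np.float32)
    def cost(p):
        I=[]
        for d in(-4,4):
            C=P(p[:2],p[2],d,z);L=np.array([C[e]*(1-f)+C[(e+1)%4]*f for e in edges for f in np.linspace(.12,.88,20)])
            q=w2px("top",L).astype(np.float32);I.append(cv2.remap(g,q[:,:1].copy(),q[:,1:].copy(),1).ravel())
        return -np.mean(I[0]-I[1])
    b=min((cost((x0+a,y0+c,y)),x0+a,y0+c,y) for a,c,y in product(np.arange(-12,13,3),np.arange(-12,13,3),yaws))
    m=minimize(cost,b[1:],method="Nelder-Mead",options=dict(initial_simplex=np.array(b[1:])+np.array([[0,0,0],[3,0,0],[0,3,0],[0,0,3]])));return m.x,m.fun
E
python3 - <<'E'
from pl import *
t=cv2.imread("pics/t20f.png")
w=px2w("top",[(220.5,209.5),(262.5,206.5),(239,226),(241.5,208)],35);print(w)
print("A",fitb(t,608,211,(0,1)))
print("B",fitb(t,*w[3,:2],(2,3)),fitb(t,*w[3,:2],(2,3,0)))
E
```

```text
[[521.97 330.94  35.  ]
 [531.63 202.44  35.  ]
 [471.51 272.05  35.  ]
 [526.8  266.68  35.  ]]
A (array([607.28, 213.17,  43.21]), np.float64(-60.2333984375))
B (array([530.39, 266.33,  44.83]), np.float64(-86.28715515136719)) (array([529.36, 265.29,  46.03]), np.float64(-74.23932647705078))
```

Emit:
apply_moves([
  [0,-0.5,0,0,0,0],
  [0,-0.5,0,0,-0.9,0],
  [0,0,0,0,-1,0],
  [0,0,0,0,-1,0],
  [0,0,0,0,-1,0],
  [0,0,0,0,-1,0],
  [0,0,0,0,-1,0],
  [0,0,0,0,-1,0],
  [0,0,0,0,-1,0],
  [0,0,0,0,-1,0],
  [0,0,0,0,-1,0],
  [0,0,0,0,-1,0],
])

```text
clock: 57.32
eef_pos: [434.3, 46.7, 114.8]
tool_rot: [-1.572, -0.0, 0.012]
force: [0.8, 0.1, -2.0]
width: 23.5
```

Emit:
apply_moves([
  [0,0,0,0,-1,0],
  [0,0,0,0,-1,0],
  [0,0,0,0,-1,0],
  [0,0,0,0,-1,0],
  [0,0,0,0,-1,0],
  [0,0,0,0,-0.6,0],
  [0,0,0,0,0,0],
])

```text
clock: 58.2
eef_pos: [434.3, 46.6, 114.7]
tool_rot: [-1.572, 0.001, 0.788]
force: [0.5, 0.7, -1.3]
width: 23.6
```

Run:
```python
from pl import *
plan([393,129,80],45);print(read_state()["qpos"])
t=get_image("top")[:,:,::-1];cv2.imwrite("pics/t21f.png",t)
print("B",fitb(t,529,266,(2,3)),fitb(t,529,266,(3,0)))
```

```text
clk58.2 pos [434.31  46.6  114.67] rpy [-90.05   0.03  45.15] F [ 0.5   0.7  -1.32] w23.6 
 turn [ 0.01  0.02 -0.  ] shift [0.73 0.87 2.19]
[-0.34  0.55  0.23  2.21 -0.3   0.41  2.5 ]
B (array([530.55, 266.5 ,  45.05]), np.float64(-76.03422546386719)) (array([528.03, 263.98,  45.52]), np.float64(-62.4656982421875))
```

Emit:
apply_moves([
  [0.18,0,0.55,0,0,0],
  [0.18,0,0.55,0,0,0],
  [0.18,0,0.55,0,0,0],
  [0.18,0,0.54,0,0,0],
  [0,0.4,0,0,0,0],
  [0,0.45,0,0,0,0],
  [0,0.35,0,0,0,0],
  [0,0.27,0,0,0,0],
  [0,0,0,0,0,0],
  [0,0,0,0,0,0],
])

```text
clock: 59.5
eef_pos: [392.5, 129.3, 55.9]
tool_rot: [-1.571, 0.0, 0.789]
force: [-0.6, -0.7, -1.8]
width: 23.6
```

Run:
```python
from pl import *
plan([457.4,193.4,55.5],45);print(read_state()["qpos"])
t=get_image("top")[:,:,::-1];cv2.imwrite("pics/t22f.png",t)
print("B",fitb(t,529,266,(0,3)),fitb(t,529,266,(3,)))
```

```text
clk59.5 pos [392.54 129.33  55.91] rpy [-90.03   0.01  45.19] F [-0.62 -0.75 -1.82] w23.6 
 turn [ 0.    0.02 -0.  ] shift [ 2.28  0.01 -0.01]
[-0.55  0.67  0.23  2.3  -0.66  0.23  2.64]
B (array([527.89, 263.93,  45.6 ]), np.float64(-63.426292419433594)) (array([535.91, 271.95,  45.95]), np.float64(-68.3172378540039))
```

Emit:
apply_moves([
  [0.1,0,0,0,0,0],
  [0.25,0,0,0,0,0],
  [0.3,0,0,0,0,0],
  [0.3,0,0,0,0,0],
  [0.3,0,0,0,0,0],
  [0.3,0,0,0,0,0],
  [0.3,0,0,0,0,0],
  [0.28,0,0,0,0,0],
  [0.15,0,0,0,0,0],
  [0,0,0,0,0,0],
])

```text
clock: 60.8
eef_pos: [456.8, 194.3, 55.6]
tool_rot: [-1.571, -0.0, 0.789]
force: [-0.4, -0.5, -1.6]
width: 23.2
```

Emit:
apply_moves([
  [0,-0.1,0,0,0,0],
  [0,-0.15,0,0,0,0],
  [0,-0.2,0,0,0,0],
  [0,-0.25,0,0,0,0],
  [0,-0.2,0,0,0,0],
  [0,-0.1,0,0,0,0],
  [0,0,0,0,0,0],
  [0,0,0,0,0,0],
])

```text
clock: 61.8
eef_pos: [456.4, 194.1, 95.4]
tool_rot: [-1.57, 0.0, 0.789]
force: [-0.0, -0.3, -2.6]
width: 23.0
```

Run:
```python
from pl import *
from fit import fit
plan([453,223,95],43.9)
F=[]
for i in range(3): im=get_image("scene")[:,:,::-1];F.append(read_state()["force"][2])
print(F)
t=get_image("top")[:,:,::-1];cv2.imwrite("pics/t23f.png",t);cv2.imwrite("pics/s23f.png",im)
C=[(-45+6,48,23),(45+6,48,23),(45+6,-48,23),(-45+6,-48,23)]
for th in(0,6): print(w2px("scene",spat(th,C,off=96,h=36.5)).round(1).tolist())
f=lambda I,a,b,c,d,k:[print(y,"".join("W" if I[y,x].min()>165 else ("w" if I[y,x].min()>135 else ("d" if I[y,x].max()<60 else ".")) for x in range(a,b,k))) for y in range(c,d,1)]
f(im,245,325,160,196,1)
```

```text
clk61.8 pos [456.44 194.06  95.43] rpy [-89.98   0.02  45.2 ] F [-0.01 -0.25 -2.55] w23.0 
 turn [-0.    0.16 -0.  ] shift [0.44 0.01 0.58]
[np.float64(-1.9697989102305384), np.float64(-3.4337287780807864), np.float64(-2.606646271988551)]
[[262.9, 179.6], [269.9, 168.8], [294.1, 170.2], [288.4, 181.2]]
[[262.7, 181.5], [269.9, 172.8], [294.1, 174.3], [288.2, 183.1]]
160 www..ddddddd..ddddddddddddddddddd...ddddd...wwwwwwww.............ddd............
161 wwww..ddd.d....ddddddddddddddddd.....dddd..wwwwwwwwww............ddd............
162 wwww..ddddd.....ddddddddddddddd..ww..dddd..wwwwwwwwww............ddd............
163 wwwww..ddddd.....dddddddddddddd..ww..ddd..wwwwwwwwwww............ddd............
164 wwwww..dddddd....dddddddddddddd..ww..ddd..wwwwwwwwwww...........dddd............
165 ..wwww..ddddd....dddddddddddddd..www.dd..wwwwwwwwwwww..........ddddd............
166 ........dddddd...dddddd.ddddddd..ww..dd..wwwwwwwwwwww...........dddd............
167 ........dddddddddddddd....ddddd......dd..wwwwwwwwwwww...........ddd.............
168 .........ddddddddddddd....dddddd....ddd........
[... 1628 characters left out ...]
WWWWWWWWWWWWw..www..
188 .............wwww..............................wWWWWWWWWWWWWWWWWWwWWWWWW...www..
189 ............wwww...............................wWWWWWWWWWWWwwwwwwwwWWWWw...ww...
190 ............www.................................wwwwwwwwww........wWWWWw...ww...
191 wwwwwwwwwwwwwww.....................................................www....ww...
192 wwwwwwwwwwwwwwww..........................................................ww....
193 wwwwwwwwwwwwwwww.........................................................www....
194 .......wwwwwwww..........................................................www....
195 ........................................................................www.....
```

Emit:
apply_moves([
  [0.1,0,0.1,0,0.08,0],
  [0.15,0,0.17,0,0.08,0],
  [0.15,0,0.17,0,0,0],
  [0.08,0,0.1,0,0,0],
  [0,0.15,0,0,0,0],
  [0,0.2,0,0,0,0],
  [0,0.2,0,0,0,0],
  [0,0.15,0,0,0,0],
  [0,0.12,0,0,0,0],
  [0,0.1,0,0,0,0],
  [0,0.09,0,0,0,0],
  [0,0,0,0,0,0],
])

```text
clock: 63.5
eef_pos: [455.3, 222.9, 55.1]
tool_rot: [-1.571, 0.0, 0.766]
force: [-0.5, 0.1, -1.5]
width: 23.5
```

Emit:
apply_moves([
  [0,0,0,0,0,0],
  [-0.15,0,0,0,0,0],
  [-0.25,0,0,0,0,0],
  [-0.3,0,0,0,0,0],
  [-0.3,0,0,0,0,0],
  [-0.3,0,0,0,0,0],
  [-0.3,0,0,0,0,0],
  [-0.3,0,0,0,0,0],
  [-0.3,0,0,0,0,0],
  [-0.15,0,0,0,0,0],
  [0,0,0,0,0,0],
])

```text
clock: 64.88
eef_pos: [387.4, 157.5, 55.3]
tool_rot: [-1.571, 0.0, 0.766]
force: [0.7, 0.1, -1.1]
width: 23.0
```

Run:
```python
from pl import *
plan([384,156,110],43.9)
t=get_image("top")[:,:,::-1];cv2.imwrite("pics/t24f.png",t);im=get_image("scene")[:,:,::-1];cv2.imwrite("pics/s24f.png",im)
print("A",fitb(t,608,212,(0,1,2)));print("B",fitb(t,528,292,(0,3)),fitb(t,528,292,(0,1)))
f=lambda I,a,b,c,d,k:[print(y,"".join("W" if I[y,x].min()>165 else ("w" if I[y,x].min()>135 else ("d" if I[y,x].max()<60 else ".")) for x in range(a,b,k))) for y in range(c,d,2)]
f(t,200,265,180,232,1)
```

```text
clk64.9 pos [387.4  157.45  55.27] rpy [-89.99   0.    43.88] F [ 0.71  0.13 -1.15] w23.0 
 turn [-0. -0. -0.] shift [-0.09 -1.37  0.03]
A (array([607.99, 214.09,  45.07]), np.float64(-69.20374298095703))
B (array([531.01, 292.03,  45.04]), np.float64(-47.58574295043945)) (array([527.44, 295.96,  44.23]), np.float64(-69.0962905883789))
180 wwwwwwwwwww......d......ddddddd........wwWWWWWWWWWWWWWWWWWWWWWWWW
182 wwwwwwww..............ddddddd.........wwWWWWWWWWWWWWWWWWWWWWWWWWW
184 wwwwww.............dddddddd..........wwwwWWWWWWWWWWWWWWWWWWWWWWWW
186 wwww.......d.....ddddddd.........wwwwwwwWWwWWWWWWWWWWWWWWWWWWWWWW
188 ww.............dddddddd........wwWWWw..wwwwwwWWWWWWWWWWWWWWWWWWWW
190 ............dddddddd.........wwWWWWWWw....wwwwwWWWWWWWWWWWWWWWWWW
192 ..........dddddddd.........wwWWWWWWWWWWw....wwwwwWWWWWWWWWWWWWWWW
194 ........dddddddd.........wwWWWWWWWWWWWWWWw..wwwwwwwWWWWWWWWWWWWWW
196 ......dddddddd........wwWWWWWWWWWWWWWWWWWWWw..wwwwwwwWWWWWWWWWWWW
198 ....dddddddd........wwWWWWWWWWWWWWWWWWWWWWWWWw..wwwwwwwwWWWWWWWWw
200 ..ddddddd.........wwWWWWWWWWWWWWWWWWWWWWWWWWWWWw...wwWWwwW
[... 357 characters left out ...]

212 .....wwwwwwwwwwWWWWWWWWWWWWWWWWWWWWWWWWWWWWWWWWWw.....www........
214 ...www.....wwwwWWWWWWWWWWWWWWWWWWWWWWWWWWWWWWWw....wwwww.........
216 .www.........wwwwwwWWWWWWWWWWWWWWWWWWWWWWWWWw....wwwwww.........w
218 ww............wwwwwwwWWWWWWWWWWWWWWWWWWWWWw....wwwwwwwww.......ww
220 ................wwwwwwwWWWWWWWWWWWWWWWWWw....wwwwwwwwwwwww.....ww
222 ..................wwwwwwwWWWWWWWWWWWWW......wwwwwwwwwwwwwwww.....
224 ....................wwwwwwwWWWWWWWWw...ddd.....wwwwwwwwwwwwwww...
226 ......................wwwwWWWWWww...dddddddddd....wwwwwwwwwwwwww.
228 ........................wwwww....dddd.dddddd............wwwwwwwww
230 .........................www.............dd....................ww
```

Emit:
apply_moves([
  [-0.05,-0.2,0,0,0,0],
  [0,-0.4,0,0,0,0],
  [0,-0.5,0,0,0,0],
  [0,-0.4,0,0,0,0],
  [0,0,0,0,1,0],
  [0,0,0,0,1,0],
  [0,0,0,0,1,0],
  [0,0,0,0,1,0],
  [0,0,0,0,1,0],
  [0,0,0,0,1,0],
  [0,0,0,0,1,0],
  [0,0,0,0,1,0],
])

```text
clock: 66.47
eef_pos: [386.1, 156.8, 115.7]
tool_rot: [-1.57, 0.0, -0.354]
force: [-0.6, 0.2, -1.7]
width: 23.4
```

Emit:
apply_moves([
  [0,0,0,0,0.93,0],
  [0,0,0,0,0.93,0],
  [0,0,0,0,0.93,0],
  [0,0,0,0,0.93,0],
  [0,0,0,0,0.93,0],
  [0,0,0,0,0.93,0],
  [0,0,0,0,0.93,0],
  [0,0,0,0,0.93,0],
  [0,0,0,0,0.9,0],
  [0,0,0,0,0,0],
])

```text
clock: 67.72
eef_pos: [386.1, 156.8, 115.5]
tool_rot: [-1.571, 0.001, -1.513]
force: [1.0, -0.3, -3.3]
width: 23.5
```

Emit:
apply_moves([
  [0.56,0,0.22,0,0,0],
  [0.56,0,0.22,0,0,0],
  [0.56,0,0.22,0,0,0],
  [0.56,0,0.22,0,0,0],
  [0.56,0,0.22,0,0,0],
  [0,0.6,0,0,0,0],
  [0,0.4,0,0,0,0],
  [0,0,0,0,0,0],
  [0,0,0,0,0,0],
])

```text
clock: 68.85
eef_pos: [436.7, 46.9, 75.8]
tool_rot: [-1.57, 0.0, -1.514]
force: [-0.1, 0.4, -2.0]
width: 23.2
```

Run:
```python
from pl import *
plan([433.7,46,39],-87)
t=get_image("top")[:,:,::-1];cv2.imwrite("pics/t25f.png",t)
print("A",fitb(t,608,212,(0,1,2)),fitb(t,608,212,(0,1,2,3)));print("B",fitb(t,528,292,(0,3)),fitb(t,528,292,(0,1)),fitb(t,528,292,(0,1,2,3)))
```

```text
clk68.8 pos [436.68  46.86  75.81] rpy [-89.95   0.01 -86.76] F [-0.09  0.43 -2.04] w23.2 
 turn [-0.01  0.03 -0.  ] shift [ 0.02  0.92 -0.08]
A (array([608.01, 214.08,  45.29]), np.float64(-68.17102813720703)) (array([609.35, 212.99,  43.84]), np.float64(-55.560340881347656))
B (array([531.01, 292.14,  45.02]), np.float64(-46.83544921875)) (array([527.53, 295.91,  44.26]), np.float64(-68.0142593383789)) (array([528.14, 296.08,  44.22]), np.float64(-62.633827209472656))
```

Emit:
apply_moves([
  [0.02,0.3,-0.04,0,0.03,0],
  [0,0.3,-0.04,0,0,0],
  [0,0.2,0,0,0,0],
  [0,0.1,0,0,0,0],
  [0,0.03,0,0,0,0],
  [0,0,0,0,0,0],
  [0,0,0,0,0,0],
])

```text
clock: 69.78
eef_pos: [433.4, 45.9, 38.2]
tool_rot: [-1.57, -0.0, -1.519]
force: [0.3, -0.3, -0.1]
width: 23.1
```

Emit:
apply_moves([
  [0,0,0,0,0,0],
  [0,0,0,0,0,0],
  [0,0,0,0,0,0],
  [0,0,0,0,0,0],
  [0,0,0,0,0,0],
  [0,0,0,0,0,0],
  [0,-0.3,0,0,0,0],
  [0,-0.5,0,0,0,0],
  [0,-0.8,0,0,0,0],
  [0,-0.8,0,0,0,0],
  [0,-0.8,0,0,0,0],
  [0,0,0,0,0,0],
], jaw=0.4)

```text
clock: 71.28
eef_pos: [434.4, 46.1, 167.5]
tool_rot: [-1.567, 0.001, -1.519]
force: [0.5, -0.3, -0.4]
width: 60.0
```

Run:
```python
from pl import *
# key tops in both views
plan([681,139,120],43.9);print(read_state()["qpos"])
t=get_image("top")[:,:,::-1];im=get_image("scene")[:,:,::-1]
cv2.imwrite("pics/t26f.png",t);cv2.imwrite("pics/s26f.png",im)
for n,I,roi,kk in(("top",t,(266,140,306,182),130),("scene",im,(318,172,345,204),120)):
    x0,y0,x1,y1=roi;g=cv2.resize(I.min(2)[y0:y1,x0:x1],None,fx=6,fy=6,interpolation=cv2.INTER_CUBIC)
    N,l,st,ce=cv2.connectedComponentsWithStats((g>kk).astype(np.uint8))
    for i in range(1,N):
        if 200<st[i,4]<6000:
            p=(ce[i]+.5)/6-.5+[x0,y0];print(n,p.round(1),st[i,4],[px2w(n,p,z)[0,:2].round(1).tolist() for z in(20,28)])
# spatula blade outline in top
x0,y0,x1,y1=285,205,380,270
g=t.min(2)[y0:y1,x0:x1];N,l,st,ce=cv2.connectedComponentsWithStats((g>115).astype(np.uint8));print([(st[i].tolist(),ce[i].round(1)) for i in range(N) if st[i,4]>40])
for y in range(208,268,3): print(y,"".join("W" if t[y,x].min()>140 else ("O" if t[y,x,2]>t[y,x,0]*1.6+15 else ("d" if t[y,x].max()<50 else ".")) for x in range(285,380)))
```

```text
clk71.3 pos [434.41  46.14 167.53] rpy [-89.78   0.04 -87.01] F [ 0.49 -0.31 -0.4 ] w60.0 
 turn [ -0.02 -16.36   0.03] shift [ 6.05  1.19 -2.6 ]
[-0.75  0.58  0.87  2.17 -0.72  0.7   0.67]
top [274.6 149.7] 1307 [[717.0, 172.4], [714.4, 171.3]]
top [284.7 160.1] 427 [[682.7, 139.5], [680.4, 138.5]]
top [270.5 174.7] 5498 [[635.4, 183.1], [633.4, 181.8]]
top [295.  170.6] 3159 [[648.5, 106.3], [646.5, 105.5]]
top [304.2 180.2] 265 [[617.7, 76.8], [615.8, 76.3]]
scene [333.6 181. ] 712 [[730.3, 196.1], [721.4, 183.9]]
scene [320.6 189.2] 2930 [[651.4, 172.5], [643.4, 160.5]]
scene [331.4 186.9] 270 [[695.3, 162.5], [686.8, 150.7]]
scene [342.4 197.2] 2121 [[680.9, 74.6], [672.5, 63.8]]
scene [329.2 193. ] 1660 [[660.8, 129.3], [652.7, 117.8]]
[([0, 0, 82, 65, 3744], array([31.7, 30.3])), ([37, 0, 58, 65, 1797], array([75.6, 34.9])), ([43, 24, 33, 20, 579], array([59.1, 33.7])), ([22, 30, 10, 14, 46], array([25.9, 36.6]))]
208 ...............................................................................................
211 .............................................................
[... 1134 characters left out ...]

247 ..............................ddddddddddddd..WWWWWWWWWWWWWWWWW..............dddd...............
250 .............................ddddddddddddddddddddddddddddddddddddddddddddddddddd...............
253 ..............................dddddddddddddddddddddddddddddddddddddddddddddddddd...............
256 .....................ddd.....dddddd......................................................W.....
259 .....................ddd.....ddd...............................................................
262 ...............................................................................................
265 ...............................................................................................
```

Emit:
apply_moves([
  [0,0,0,0,0.88,0],
  [0,0,0,0,0.88,0],
  [0,0,0,0,0.88,0],
  [0,0,0,0,0.88,0],
  [0,0,0,0,0.88,0],
  [0,0,0,0,0.88,0],
  [0,0,0,0,0.86,0],
  [0,0,0,0,0,0],
], jaw=-1)

```text
clock: 72.38
eef_pos: [432.4, 45.8, 164.8]
tool_rot: [-1.572, -0.003, -2.376]
force: [-0.5, 1.1, -0.4]
width: -0.1
```

Run:
```python
from h import *
plan([678.2,138.2,100],-136.1);print(read_state()["qpos"])
```

```text
clk72.4 pos [432.4   45.76 164.85] rpy [ -90.05   -0.14 -136.12] F [-0.5   1.11 -0.36] w-0.1 
 turn [ 0.01 -0.    0.02] shift [-6.03  1.62  2.6 ]
[-0.86  0.7   1.11  2.18 -0.89  0.83  0.02]
```

Emit:
apply_moves([
  [-0.4,0,0.16,0,0,0],
  [-0.8,0,0.35,0,0,0],
  [-0.8,0,0.35,0,0,0],
  [-0.8,0,0.35,0,0,0],
  [-0.8,0,0.35,0,0,0],
  [-0.8,0,0.35,0,0,0],
  [-0.8,0,0.35,0,0,0],
  [-0.5,0,0.2,0,0,0],
  [-0.33,0,0.14,0,0,0],
  [0,0.8,0,0,0,0],
  [0,0.8,0,0,0,0],
  [0,0,0,0,0,0],
])

```text
clock: 73.88
eef_pos: [676.9, 138.1, 98.4]
tool_rot: [-1.576, -0.004, -2.376]
force: [0.4, 0.4, 0.0]
width: -0.1
```

Run:
```python
from h import *
plan([678.2,138.2,60],-136.1);print(read_state()["qpos"])
```

```text
clk73.9 pos [676.87 138.14  98.42] rpy [ -90.27   -0.25 -136.12] F [0.39 0.44 0.01] w-0.1 
 turn [ 0.03 -0.    0.03] shift [-0.02  0.96  0.02]
[-0.71  1.06  0.98  1.51 -0.95  1.11 -0.32]
```

Emit:
apply_moves([
  [-0.02,0.5,0.02,0.03,0,0.03],
  [0,0.5,0,0,0,0],
  [0,0.41,0,0,0,0],
  [0,0,0,0,0,0],
  [0,0,0,0,0,0],
])

```text
clock: 74.5
eef_pos: [680.9, 137.8, 46.0]
tool_rot: [-1.566, 0.005, -2.376]
force: [0.1, -0.4, -0.1]
width: -0.2
```

Emit:
apply_moves([
  [0,0.05,0,0,0,0],
  [0,0.05,0,0,0,0],
  [0,0.05,0,0,0,0],
  [0,0,0,0,0,0],
])

```text
clock: 75.0
eef_pos: [680.4, 138.1, 39.4]
tool_rot: [-1.567, 0.004, -2.376]
force: [0.6, 0.6, -0.2]
width: 0.3
```

Emit:
apply_moves([
  [0,0.05,0,0,0,0],
  [0,0.05,0,0,0,0],
  [0,0,0,0,0,0],
])

```text
clock: 75.38
eef_pos: [680.7, 138.0, 35.7]
tool_rot: [-1.567, 0.004, -2.377]
force: [-0.2, 0.2, 0.9]
width: -0.0
```

Emit:
apply_moves([
  [0,0.05,0,0,0,0],
  [0,0.05,0,0,0,0],
  [0,0,0,0,0,0],
])

```text
clock: 75.75
eef_pos: [680.7, 138.0, 31.7]
tool_rot: [-1.567, 0.004, -2.377]
force: [-0.8, 0.7, 3.5]
width: -0.1
```

Emit:
apply_moves([
  [0,0.05,0,0,0,0],
  [0,0,0,0,0,0],
])

```text
clock: 76.0
eef_pos: [680.8, 138.0, 31.0]
tool_rot: [-1.567, 0.005, -2.376]
force: [-3.4, 1.1, 11.4]
width: 0.0
```

Emit:
apply_moves([
  [0,-0.4,0,0,0,0],
  [0,-0.4,0,0,0,0],
  [-0.5,0,-0.03,0,0,0],
  [-0.64,0,-0.03,0,0,0],
  [0,0.3,0,0,0,0],
  [0,0.25,0,0,0,0],
  [0,0,0,0,0,0],
  [0,0,0,0,0,0],
])

```text
clock: 77.0
eef_pos: [711.5, 170.5, 39.8]
tool_rot: [-1.567, 0.004, -2.378]
force: [0.0, -0.2, 0.3]
width: 0.0
```

Emit:
apply_moves([
  [0,0.05,0,0,0,0],
  [0,0.05,0,0,0,0],
  [0,0,0,0,0,0],
])

```text
clock: 77.38
eef_pos: [712.0, 171.1, 36.0]
tool_rot: [-1.566, 0.004, -2.377]
force: [-0.3, -0.2, 3.0]
width: 0.0
```

Emit:
apply_moves([
  [0,0.05,0,0,0,0],
  [0,0.05,0,0,0,0],
  [0,0,0,0,0,0],
])

```text
clock: 77.75
eef_pos: [712.0, 171.2, 31.9]
tool_rot: [-1.566, 0.004, -2.377]
force: [-0.6, -0.4, 3.6]
width: -0.2
```

Emit:
apply_moves([
  [0,0.04,0,0,0,0],
  [0,0,0,0,0,0],
])

```text
clock: 78.0
eef_pos: [712.0, 171.1, 31.1]
tool_rot: [-1.566, 0.004, -2.377]
force: [-2.8, -0.8, 6.7]
width: -0.1
```

Emit:
apply_moves([
  [0,0.03,0,0,0,0],
  [0,0,0,0,0,0],
])

```text
clock: 78.25
eef_pos: [712.0, 171.1, 31.0]
tool_rot: [-1.567, 0.005, -2.376]
force: [-3.8, -0.4, 12.8]
width: -0.2
```

Emit:
apply_moves([
  [0,-0.4,0,0,0,0],
  [0,-0.4,0,0,0,0],
  [0,0,0,0,0,0],
  [0.6,0,0,0,0,0],
  [0.6,0,0,0,0,0],
  [0.6,0,0,0,0,0],
  [0.55,0,0,0,0,0],
  [0,0,0,0,0,0],
  [0,0.25,0,0,0,0],
  [0,0.25,0,0,0,0],
  [0,0,0,0,0,0],
])

```text
clock: 79.62
eef_pos: [643.4, 106.9, 38.9]
tool_rot: [-1.568, 0.003, -2.376]
force: [0.1, -0.1, -0.4]
width: 0.1
```

Emit:
apply_moves([
  [0,0.05,0,0,0,0],
  [0,0.05,0,0,0,0],
  [0,0.05,0,0,0,0],
  [0,0,0,0,0,0],
])

```text
clock: 80.12
eef_pos: [644.3, 106.2, 34.9]
tool_rot: [-1.566, 0.005, -2.377]
force: [0.2, -0.1, 1.8]
width: 0.1
```

Emit:
apply_moves([
  [0,0.05,0,0,0,0],
  [0,0.04,0,0,0,0],
  [0,0,0,0,0,0],
])

```text
clock: 80.5
eef_pos: [644.3, 106.2, 31.2]
tool_rot: [-1.566, 0.005, -2.377]
force: [-0.6, 0.2, 3.8]
width: 0.1
```

Emit:
apply_moves([
  [0,0.04,0,0,0,0],
  [0,0,0,0,0,0],
])

```text
clock: 80.75
eef_pos: [644.3, 106.2, 31.0]
tool_rot: [-1.567, 0.005, -2.377]
force: [-2.7, 0.5, 12.0]
width: 0.2
```

Fully down on all three. Raise clear and check the final state.

Emit:
apply_moves([
  [0,-0.5,0,0,0,0],
  [0,-0.8,0,0,0,0],
  [0,-0.8,0,0,0,0],
  [0,-0.8,0,0,0,0],
  [0.5,-0.5,-0.7,0,0,0],
  [0.5,0,-0.7,0,0,0],
  [0.5,0,-0.7,0,0,0],
  [0.5,0,-0.7,0,0,0],
  [0.3,0,-0.7,0,0,0],
  [0,0,0,0,0,0],
  [0,0,0,0,0,0],
])

```text
clock: 82.12
eef_pos: [480.8, 143.4, 164.9]
tool_rot: [-1.566, 0.005, -2.376]
force: [-0.4, -0.6, 0.3]
width: -0.2
```

Run:
```python
from pl import *
s=read_state();print(s["clock"],s["eef_pos"],s["force"],np.abs(s["qd"]).max())
t=get_image("top")[:,:,::-1];cv2.imwrite("pics/t30f.png",t)
print("A",fitb(t,608,212,(0,1,2,3)),fitb(t,608,212,(1,2)));print("B",fitb(t,528,292,(0,1,2,3)),fitb(t,528,292,(2,3)))
f=lambda I,a,b,c,d,k:[print(y,"".join("W" if I[y,x].min()>165 else ("w" if I[y,x].min()>135 else ("d" if I[y,x].max()<60 else ".")) for x in range(a,b,k))) for y in range(c,d,2)]
f(t,200,300,155,232,1)
for y in range(214,264,3): print(y,"".join("W" if t[y,x].min()>140 else ("O" if int(t[y,x,2])>t[y,x,0]*1.6+15 else ("d" if t[y,x].max()<50 else ".")) for x in range(285,380)))
```

```text
82.125 [480.78 143.39 164.92] [-0.38 -0.59  0.28] 0.015184091911909935
A (array([618.18, 224.33,  48.8 ]), np.float64(-29.710704803466797)) (array([603.01, 209.79,  44.65]), np.float64(-46.75642013549805))
B (array([518.63, 275.36,  59.38]), np.float64(-19.860082626342773)) (array([515.88, 277.01,  59.08]), np.float64(-37.03947830200195))
155 ....d............ww....www.w................ddddddddddddddd........dddddddddddddddddddddddddd......w
157 ...............w.w.....wwww...............ddddddddddddddd............ddddddddddddddd...dddddddd.....
159 ..............w...w.w....w............dddddd.dddddddddd................ddddddddddd..www.ddddddddd...
161 ....w....ww..ww.w.w.w.....................ddddddddddd........wwwww......dddddddddd..WWw.dddddddddd..
163 ....w...w.w.....www......w.................dddddddd.........wWWwwwww.......dddddddd....ddddddddddddd
165 wwwww...w...w.w.w.wwwwww.......................ddd........wWWWWWWwwww.......dddddddddddddddd......dd
167 wwww....wwwww..w.wwwwwww.......................ddd.....wwWWWWWWWWWWwwww.......dddddddddddd..wWww....
169 wwwww....w.w....wwww
[... 4335 characters left out ...]

244 .......d........ddddddddddddddddd............WWWWWWWWWWWWWWWWWWWWWWWWWWWWWW..dd................
247 .......ddd..ddddddddddddddddddddddddddddddd..WWWWWWWWWWWWWWWWW..............dddd...............
250 .......ddddddddddddddddddddddddddddddddddddddddddddddddddddddddddddddddddddddddd...............
253 .......ddddddddddddddddddddddddddddddddddddddddddddddddddddddddddddddddddddddddd...............
256 .......dddddddddddddddddddd.............................................................W.W....
259 ...............................................................................................
262 ...............................................................................................
```

Emit:
apply_moves([
  [0.55,-0.3,0.58,0,0,0],
  [0.55,-0.3,0.58,0,0,0],
  [0.55,0,0.58,0,0,0],
  [0.55,0,0.58,0,0,0],
  [0.55,0,0.58,0,0,0],
  [0,0,0,0,0,0],
  [0,0,0,0,0,0],
])

```text
clock: 83.05
eef_pos: [481.2, -16.5, 188.4]
tool_rot: [-1.567, 0.004, -2.377]
force: [-0.5, 0.7, 0.4]
width: 0.3
```

Run:
```python
from pl import *
s=read_state();print(s["clock"],s["eef_pos"],s["force"],np.abs(s["qd"]).max())
t=get_image("top")[:,:,::-1];cv2.imwrite("pics/t31f.png",t)
print("A",fitb(t,608,212,(0,1,2,3)),fitb(t,608,212,(1,2)));print("B",fitb(t,528,292,(0,1,2,3)),fitb(t,528,292,(2,3)))
f=lambda I,a,b,c,d,k:[print(y,"".join("W" if I[y,x].min()>165 else ("w" if I[y,x].min()>135 else ("d" if I[y,x].max()<60 else ".")) for x in range(a,b,k))) for y in range(c,d,2)]
f(t,200,300,155,232,1)
```

```text
83.05 [481.19 -16.52 188.41] [-0.48  0.67  0.36] 0.02424937986978067
A (array([609.2 , 212.97,  43.83]), np.float64(-54.81103515625)) (array([608.25, 214.24,  45.46]), np.float64(-74.0919189453125))
B (array([528.19, 295.8 ,  44.82]), np.float64(-60.58378982543945)) (array([531.64, 292.16,  46.41]), np.float64(-62.73395919799805))
155 ........d......w..w..ww...........w..........dddddddddddddd........dddddddddddddddddddddddddd.......
157 ................w........www.............dddd.ddddddddddd............ddddddddddddddd...dddddddd....w
159 ............w..ww......ww.............ddddddddddddddddd................ddddddddddd..www.ddddddddd...
161 .........w..w..w...www..w............dddddddddddddddd........wwwww.......ddddddddd..WWw.ddddddddddd.
163 ..w..w....www.......ww..w.w.......ddddddddddddddddd.........wWWwwwww.......dddddddd....ddddddddddddd
165 w...w.......w.....w.ww.w.w.......ddddddddddddddd..........wWWWWWWwwww.......dddddddddddddddd.......d
167 wwww.w.ww..ww..wwww.www.......d.dddddddddddddd.........wwWWWWWWWWWWwwww.......dddddddddddd..wWWWWWw.
169 .wwww.w..ww.ww.w.wwwww......
[... 2627 characters left out ...]
WWWWWWWWWWWw..........................................................
221 .................wwwwwwwwWWWWWWWWWWWWWWw............................................................
223 ...................wwwwwwwwWWWWWWWWWWw..............................................................
225 ......................wwwwwwwWWWWWw.................................................................
227 ........................wwwwwwwWw...................................................................
229 .........................wwwww......................................................................
231 ....................................................................................................
```

```bash
python3 -c "
from cell import *
print(finish_job())"
```

```text
the job is handed in; nothing more can be done
None
```

Both sample boards that were present are in the curing bed: one in bay 2, one in bay 1. The spatula lies flat on its mat, released. I pressed the keys in order (small, medium, large), and handed the job in at about 83 s.

**Things that went wrong and were mended**
- **Drooping first grip:** on the first lift the spatula drooped about 22° with the board on it. I lowered it, gripped again farther back, and lifted again with only about 6° of droop.
- **Dragged board:** the first withdrawal from bay 2 pulled the board back because the blade was still nose-up. I put the board back and withdrew with the blade level.
- **Shifted board:** the bay 1 board moved about 27 mm and touched the other board after I left it, probably the announced knock. I picked it up again and re-placed it.

**Last checks**
- **Boards:** in the final top image, fits put the bay 2 board about 3 mm and 0–1.5° off centre. The bay 1 board is about 2–4 mm and 1–2.5° off, and those two fits disagree by about 5 mm. Both appear to be inside their outlines.
- **Keys:** each key went about 6 mm down to its stop (11–13 N there, against about 4 N for the spring). I judged this from the force and height readings, since the key travel cannot be read.
- **Spatula and arm:** the image showed the spatula on the mat, and the arm was standing free with no contact force.

After the 16-picture limit, I checked placements by image code and printed pixel maps instead of viewed pictures. I did not re-check the jars, the beaker or the red look-alike at the end. None of my moves went to them.

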